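Load and close the leak-test chamber

ROBOT

A 6-joint arm with a two-finger parallel gripper is mounted at the origin on a cart in front of the work surface, level with it; the furniture and walls round the work are solid. World frame = base frame: x ahead of the robot, y to its left, z up, the work surface at z = 0. Lengths are in m, angles in rad, forces in N, time in s.
With the tool pointing down it reaches from about 0.35 to 0.775 m from the base axis. Payload 7.3 kg.
Tool frame: the origin (TCP) lies between the finger pads; the fingertips stand 14 mm ahead of it and the grasp point (between the pads) lies 5 mm behind it; z points along the fingers, y is the direction in which the jaws open and shut (so a half turn about z gives the same grasp; the last joint's range is limited). The gripper opens to 92 mm and grips with 3 to 60 N. Pads are 19 mm wide; open, the fingers measure 130 mm over their backs; the gripper's body (75 mm by 190 mm) begins 47 mm behind the grasp point.
Start: joints at [-0.146, 0.342, 1.524, -0, 1.275, -0.146], TCP at [0.525, 0, 0.241] pointing down, gripper open.
Joint ranges: [-2.53, 2.53], [-0.77, 2.02], [0.04, 2.7], [-1, 4.14], [0.28, 2.66], [-3.11, 3.11]. Speed limits (rad/s): [2.57, 2.57, 3.14, 3.14, 3.14, 3.14].

INTERFACE

Orientations are given as [roll, pitch, yaw] about the fixed x, y, z axes, in that order (R = Rz(yaw) Ry(pitch) Rx(roll)).
In Python, from cell import robot gives the robot as it stands.
- The arm moves only by the shell command python3 -m creep 'ROWS' [FORCE]. ROWS is JSON, a list that holds one entry, the list of rows, each a list of 7 numbers: the shift along the tool's x, y, z in cm, then the turn, a rotation vector about the tool's x, y, z in degrees, then the gripper command: -1 is shut, 1 is fully open, values between are in proportion. In form: [[[tx, ty, tz, wx, wy, wz, gripper], ...]]. A call has 1 to 8 rows; each row is the pose to reach, as a shift and turn from the pose measured when the call began, along the tool's axes at that moment; what a row does not reach only later rows make up. A row lasts 1/10 s, in which the tool goes at most 50 mm and 8.59 degrees, less where a joint would pass 70% of its speed; a pose out of reach is approached as far as the arm can. A call with a gripper value outside its range is refused whole. The fingers move at their own pace and stop on an object; FORCE is the grip in N (left out, the last holds). Time passes only in rows, so rows that repeat a pose let the fingers close. It gives the time, the measured TCP pose, the force and the opening at its end, in the units of the state.
- robot.observe(): the state, without advancing time (a new reading comes with each control period).
- robot.read_camera(name): name is "scene" or "side" or "wrist"; returns the picture (384x512x3 uint8, red, green, blue); there is no depth.
- robot.camera_params(name): a dict with "camera_matrix" (3x3 intrinsics, pixels), "R" (3x3) and "t" (3): a world point X has camera coordinates R X + t. Camera axes: x right, y down, z forward; pixel columns grow to the right and rows downward; lengths in m; the calibration is good to about 2 mm. A picture is of the moment at which its call begins: read the wrist's pose just before it. camera_params takes no time and is no camera call; for the wrist camera it gives the pose at the moment of the call.
- robot.hand_in(): hands the job in, once; it reports no verdict.
Trained networks look in the newest picture that a camera, given by its name, has taken for a name from the list of things; names that differ only in an ending like _2 or _b are one class to them, and where a whole thing is asked for, a point or a joint stands for the part that bears it (a point fixed in the world has none). Each returns a list of dicts, best first, with "score" (0 to 1); they miss things now and then, are a little off and sometimes report something else, mostly with a low value. They report only what shows in the picture. A call takes as long as a camera call. They do not tell look-alikes from the thing itself.
- robot.look_for(camera, label): "centre" ([x, y, z] in m, in the coordinates of the camera as it stood for that picture, good to about 4 mm: the middle of the surface that is visible of it).
- robot.masks_of(camera, label): "mask" (384x512 bool, what is visible of it).
The state is a dict: "time": time; "qpos": joint angles; "qvel": joint speeds; "joint_efforts": joint torques, N m; "tool_pos": TCP position; "tool_rot": TCP orientation; "contact_force": force on the tool from outside, world axes, zero at the start; "torque": the same for the moment, N m; "opening": finger opening in m.
Only numpy, scipy, OpenCV 4.12 (cv2) and the standard library are available. Lean on these libraries where they do the work, as an engineer would, in place of code of your own. Each camera call takes 0.05 s, during which the arm holds its last target.

TASK

Get the leak-test chamber ready: push each valve housing that stands on the desk over onto its flat face so that its neck points up (do not lift one that is not lying neck up), lay them all flat inside the chamber, neck up, and set the cover squarely on it with its lip inside the walls. Then tighten the four wing screws clockwise evenly in two rounds - all to about half of their travel first, then all fully home - each round in cross order, so that after the first screw the one diagonally opposite comes next. Leave the two bottles and the petri dish where they are.

Things in the scene. Friction and masses are not known exactly. Their poses are not given: they have to be found in the camera images.
- housing_a: valve housing, a cast aluminium block 36 x 48 x 110 mm (own x, y, z), at the start standing on a 36 x 48 end; 2 or 3 of the three housings are there. Origin: centre of that end, z along the length. A square-sided neck sticks out 22 mm from the middle of its +x face (see housing_a_mid); the -x face is flat. 0.18 to 0.33 kg; tips over when leaned about 25 degrees to its flat side
- housing_b: valve housing, the same as housing_a
- housing_c: valve housing, the same as housing_a
- housing_a_mid (a point): the middle of housing_a's block (own x = 0, y = 0, z = 55 mm), axes as the body's. The neck runs from x = 18 to 40 mm, is 32 mm wide in y and 24 mm in z, centred at the body's z = 54 mm. Lying on its flat -x face the housing's x axis points up, block 36 mm high, neck top at 58 mm; the neck is then a good grip from above
- housing_b_mid (a point): the middle of housing_b's block (own x = 0, y = 0, z = 55 mm), axes and neck as for housing_a
- housing_c_mid (a point): the middle of housing_c's block (own x = 0, y = 0, z = 55 mm), axes and neck as for housing_a
- chamber: leak-test chamber, a fixed open grey box, 172 (x) x 232 (y) x 70 mm; origin at the centre of its underside, z up. Inside 136 (x) x 196 (y) mm, floor at z = 6 mm, rim 18 mm wide at z = 70 mm. Three housings fit side by side, each lengthwise along the chamber's x, 66 mm apart in y
- cover: loose gasketed steel cover, 172 (x) x 232 (y) mm, 0.57 kg with screws. Origin: centre of the underside of its locating lip (z = 0 on the desk); lip 128 x 188 mm, 8 mm deep, goes inside the chamber's walls with 4 mm to spare each side; gasket face at z = 8, plate top at z = 20 mm. Either way round is right. Seated, its origin is 62 mm above the chamber's and straight over it
- cover_handle (a point): the middle of the cover's handle bar, 49 mm above the cover's origin; bar 90 mm along the cover's y, 14 mm wide (x) and 14 mm high, its underside 22 mm above the plate; axes as the cover's
- screw_0 (a joint): wing screw 0 at the cover's corner x, y = (-77, +107) mm; numbered round the rim, so 0 and 2 are opposite, 1 and 3 are opposite. Value in rad: 0 loose, grows clockwise seen from above, stop (fully tight) at 1.5; starts at 0 to 0.15; stays where it is left; turns with about 0.05 N m
- wing_0 (a point): the middle of wing screw 0's wings, on its axis, 28 mm above the cover plate; x along the wings (44 mm long), y across them (8 mm thick), z up; wings from 16 to 39 mm above the plate; turns with the screw (joint +1 rad turns x by 1 rad clockwise)
- screw_1 (a joint): wing screw 1 at the cover's corner x, y = (+77, +107) mm; numbered round the rim, so 0 and 2 are opposite, 1 and 3 are opposite. Value in rad: 0 loose, grows clockwise seen from above, stop (fully tight) at 1.5; starts at 0 to 0.15; stays where it is left; turns with about 0.05 N m
- wing_1 (a point): the middle of wing screw 1's wings, on its axis, 28 mm above the cover plate; x along the wings (44 mm long), y across them (8 mm thick), z up; wings from 16 to 39 mm above the plate; turns with the screw (joint +1 rad turns x by 1 rad clockwise)
- screw_2 (a joint): wing screw 2 at the cover's corner x, y = (+77, -107) mm; numbered round the rim, so 0 and 2 are opposite, 1 and 3 are opposite. Value in rad: 0 loose, grows clockwise seen from above, stop (fully tight) at 1.5; starts at 0 to 0.15; stays where it is left; turns with about 0.05 N m
- wing_2 (a point): the middle of wing screw 2's wings, on its axis, 28 mm above the cover plate; x along the wings (44 mm long), y across them (8 mm thick), z up; wings from 16 to 39 mm above the plate; turns with the screw (joint +1 rad turns x by 1 rad clockwise)
- screw_3 (a joint): wing screw 3 at the cover's corner x, y = (-77, -107) mm; numbered round the rim, so 0 and 2 are opposite, 1 and 3 are opposite. Value in rad: 0 loose, grows clockwise seen from above, stop (fully tight) at 1.5; starts at 0 to 0.15; stays where it is left; turns with about 0.05 N m
- wing_3 (a point): the middle of wing screw 3's wings, on its axis, 28 mm above the cover plate; x along the wings (44 mm long), y across them (8 mm thick), z up; wings from 16 to 39 mm above the plate; turns with the screw (joint +1 rad turns x by 1 rad clockwise)
- amber_bottle: amber bottle with a metal cap, 66 x 108 mm, a bystander standing upright; origin at the centre of its underside
- reagent_bottle: stoppered clear reagent bottle, 56 x 123 mm, a bystander standing upright; origin at the centre of its underside
- petri_dish: lidded petri dish, 60 x 15 mm, a bystander standing upright; origin at the centre of its underside
There are look-alikes about, which are no part of the job. Leave any purple look-alike of the housing_b alone. Leave any blue look-alike of the housing_a alone.

How it is judged:
By the outcome, as a careful person would: the job done as asked, in the order asked, and still so for the second after the job is handed in, with the robot touching nothing.
Of housing_a, housing_b, housing_c only 2 to 3 are there at a start; the rules pass over those that are not, and their reading is None.
At some moment in a run one of housing_a, housing_b, housing_c, cover may be knocked a few centimetres aside while the robot is not near it.
It also fails if it takes over 210 s, if anything falls off the work surface, if the arm or the gripper's body presses on something with over 40 N, if the wrist force passes 120 N, or if a joint passes its speed limit or range.

## Working session

There is one attempt and no reset: what is moved stays moved. The work goes in short steps, Python scripts to look and compute and a shell command to move; the robot and the scene stay as the last step left them, time stands still between calls to the robot, and variables do not carry over. Pictures are saved under pics/ and viewed, and the job is handed in when it is done.

```bash
ls; mkdir -p pics
python3 - <<'E'
from cell import robot
import cv2,numpy as np
print(robot.observe())
for c in ["scene","side","wrist"]:
    im=robot.read_camera(c); cv2.imwrite(f"pics/{c}0.png",im[:,:,::-1])
    p=robot.camera_params(c); print(c,p)
E
```

```text
pics
{'time': 0.0, 'qpos': array([-1.45990892e-01,  3.42727816e-01,  1.52503585e+00, -2.83302993e-05,
        1.27538940e+00, -1.45991078e-01]), 'qvel': array([-0.00164579, -0.00097807,  0.00059724, -0.00029985,  0.00137831,
       -0.00066083]), 'joint_efforts': array([ 7.61924657e-04, -4.31245601e+01, -2.44219762e+01,  7.17750052e-02,
        5.59406646e-02, -1.04314388e-04]), 'tool_pos': array([5.24606948e-01, 7.65034180e-05, 2.40035730e-01]), 'tool_rot': array([-3.14004490e+00, -2.00196388e-04,  1.57080463e+00]), 'contact_force': array([ 0.67593298, -0.00594695,  0.11606549]), 'torque': array([ 0.03467442,  0.03300533, -0.00845828]), 'opening': 0.09166002232650344}
scene {'camera_matrix': array([[497.70379261,   0.        , 254.42809369],
       [  0.        , 497.70379261, 197.69666293],
       [  0.        ,   0.        ,   1.        ]]), 'R': array([[-0.70171185, -0.71245108, -0.00373323],
       [-0.36331256,  0.36233372, -0.85832293],
       [ 0.61286578, -0.60093904, -0.5130963 ]]), 't': array([0.38707195, 0.25661787, 1.15187266])}
side {'camera_matrix': array([[401.56087826,   0.        , 254.17039886],
       [  0.        , 401.56087826, 197.92613916],
       [  0.        ,   0.        ,   1.        ]]), 'R': array([[-0.971626  , -0.23509841,  0.02591632],
       [-0.11503234,  0.37396291, -0.92028219],
       [ 0.20666514, -0.89715131, -0.39039601]]), 't': array([0.50586496, 0.15617854, 1.17271605])}
wrist {'camera_matrix': array([[290.09661505,   0.        , 252.17853038],
       [  0.        , 290.09661505, 193.28455761],
       [  0.        ,   0.        ,   1.        ]]), 'R': array([[ 9.99999422e-01,  6.13895550e-04, -8.82574425e-04],
       [ 8.23288080e-04, -9.65218068e-01,  2.61444838e-01],
       [-6.91376958e-04, -2.61445414e-01, -9.65218016e-01]]), 't': array([-0.52456106, -0.03412697,  0.3904792 ])}
```

View pics/scene0.png

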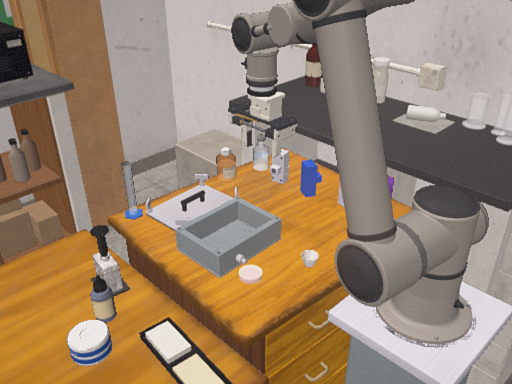

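View pics/side0.png

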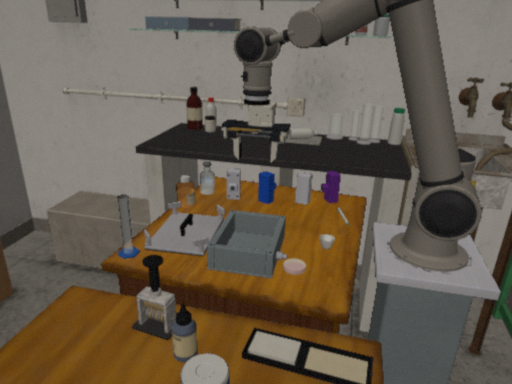

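View pics/wrist0.png

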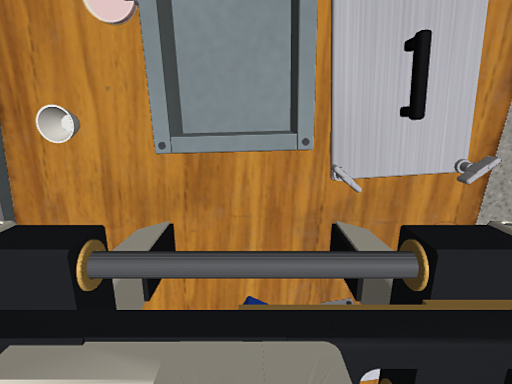

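```bash
cat > h.py <<'E'
from cell import robot
import cv2,numpy as np
def pose(c):
    p=robot.camera_params(c); return p["camera_matrix"],np.array(p["R"]),np.array(p["t"])
def proj(c,X,par=None):
    K,R,t=par or pose(c); x=(np.atleast_2d(X)@R.T+t)@K.T; return x[:,:2]/x[:,2:]
def back(c,uv,z,par=None):
    K,R,t=par or pose(c); d=R.T@np.linalg.inv(K)@np.array([uv[0],uv[1],1.]); o=-R.T@t
    return o+d*(z-o[2])/d[2]
def look(c,label,par=None):
    K,R,t=par or pose(c)
    return [(round(d["score"],2),np.round(R.T@(np.array(d["centre"])-t),3)) for d in robot.look_for(c,label)]
def crop(im,x0,y0,x1,y1,f,name):
    cv2.imwrite(name,cv2.resize(im[y0:y1,x0:x1,::-1],None,fx=f,fy=f,interpolation=cv2.INTER_CUBIC))
E
python3 - <<'E'
from h import *
for c in ["scene","side","wrist"]:
    im=robot.read_camera(c)
    if c=="scene": crop(im,110,130,410,300,2.6,"pics/sc1.png")
    if c=="side": crop(im,110,150,370,290,3,"pics/si1.png")
    for l in ["housing_a","cover","cover_handle","chamber","amber_bottle","reagent_bottle","petri_dish"]:
        print(c,l,look(c,l))
print(robot.observe()["time"])
E
```

```text
scene housing_a [(0.94, array([ 0.518, -0.209,  0.059])), (0.65, array([ 0.417, -0.244,  0.022])), (0.63, array([ 0.638, -0.206,  0.06 ])), (0.6, array([ 0.281, -0.288,  0.108]))]
scene cover [(0.94, array([0.705, 0.122, 0.017]))]
scene cover_handle [(0.91, array([0.706, 0.127, 0.018]))]
scene chamber [(0.92, array([0.504, 0.158, 0.041])), (0.3, array([0.625, 0.22 , 0.049]))]
scene amber_bottle [(0.79, array([ 0.781, -0.093,  0.06 ]))]
scene reagent_bottle [(0.66, array([ 0.75 , -0.226,  0.063]))]
scene petri_dish [(0.92, array([0.363, 0.204, 0.016]))]
side housing_a [(0.87, array([ 0.3  , -0.279,  0.061])), (0.79, array([ 0.398, -0.237,  0.065])), (0.69, array([ 0.647, -0.204,  0.07 ])), (0.68, array([ 0.525, -0.209,  0.067]))]
side cover [(0.86, array([0.697, 0.136, 0.022]))]
side cover_handle [(0.35, array([ 0.398, -0.238,  0.063]))]
side chamber []
side amber_bottle [(0.56, array([ 0.782, -0.082,  0.063]))]
side reagent_bottle [(0.88, array([ 0.76 , -0.223,  0.055]))]
side petri_dish [(0.57, array([0.363, 0.213, 0.02 ]))]
wrist housing_a [(0.57, array([ 0.661, -0.206,  0.015]))]
wrist cover [(0.92, array([0.698, 0.101, 0.019]))]
wrist cover_handle [(0.69, array([0.703, 0.103, 0.025]))]
wrist chamber [(0.92, array([0.498, 0.115, 0.006])), (0.44, array([ 0.633, -0.003,  0.059]))]
wrist amber_bottle [(0.46, array([ 0.789, -0.074,  0.011]))]
wrist reagent_bottle []
wrist petri_dish [(0.84, array([0.366, 0.183, 0.015]))]
1.35
```

View pics/sc1.png

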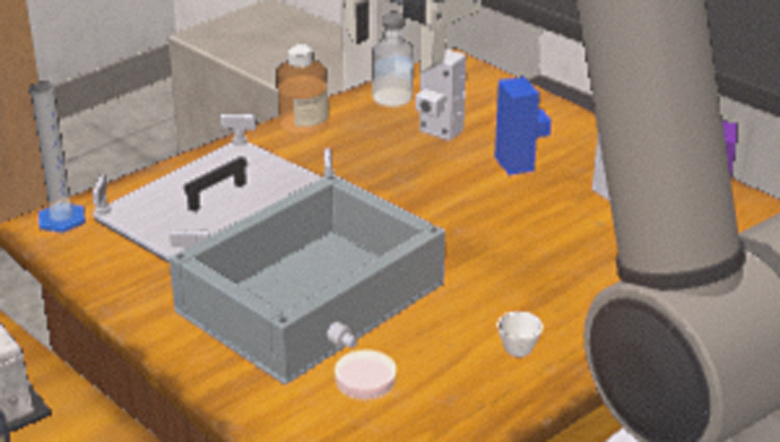

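View pics/si1.png

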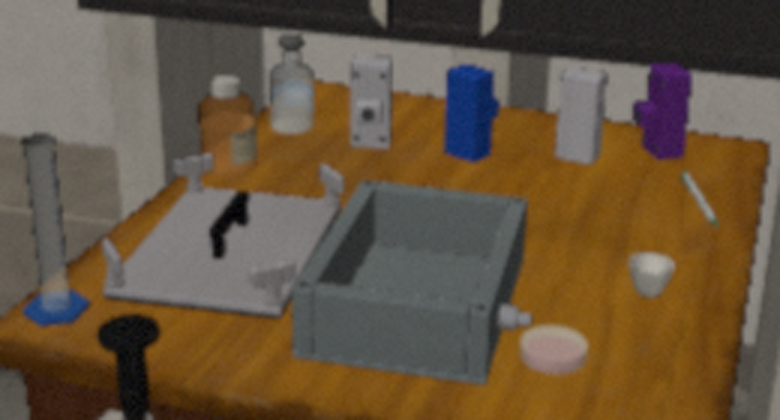

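Run:
```python
from h import *
for u in [(238,178),(300,183),(365,193),(336,305),(120,262)]: print("side",u,back("side",u,0))
for u in [(285,150),(330,180),(410,205),(115,215),(255,365)]: print("scene",u,back("scene",u,0))
```

```text
side (238, 178) [ 0.69512257 -0.42962498  0.        ]
side (300, 183) [ 0.43379021 -0.44977733  0.        ]
side (365, 193) [ 0.1720541  -0.41660355  0.        ]
side (336, 305) [0.24658116 0.32367538 0.        ]
side (120, 262) [0.82004672 0.29455016 0.        ]
scene (285, 150) [ 0.79876187 -0.40597813  0.        ]
scene (330, 180) [ 0.53234096 -0.33953166  0.        ]
scene (410, 205) [ 0.2577271  -0.38733981  0.        ]
scene (115, 215) [0.8539629  0.29194103 0.        ]
scene (255, 365) [0.1556188  0.38838792 0.        ]
```

```bash
python3 -m creep '[[[-5,0,-4,0,0,0,-1],[-10,0,-7,0,0,0,-1],[-15,0,-7,0,0,0,-1],[-20,0,-7,0,0,0,-1],[-24,0,-7,0,0,0,-1],[-24,0,-7,0,0,0,-1]]]' 10
python3 - <<'E'
from h import *
im=robot.read_camera("wrist"); crop(im,0,0,512,384,1.5,"pics/w1.png")
print(look("wrist","housing_a"))
im=robot.read_camera("scene"); crop(im,0,0,512,384,1.5,"pics/sc2.png")
E
```

```text
time: 1.95
tool_pos: [0.5243, -0.245, 0.3102]
tool_rot: [-3.141, 0.002, 1.566]
contact_force: [-0.3, 0.1, 0.0]
opening: 0.0485
[(0.84, array([ 0.312, -0.29 ,  0.094])), (0.64, array([ 0.528, -0.213,  0.116])), (0.63, array([ 0.41 , -0.245,  0.108])), (0.57, array([ 0.644, -0.212,  0.105]))]
```

View pics/w1.png

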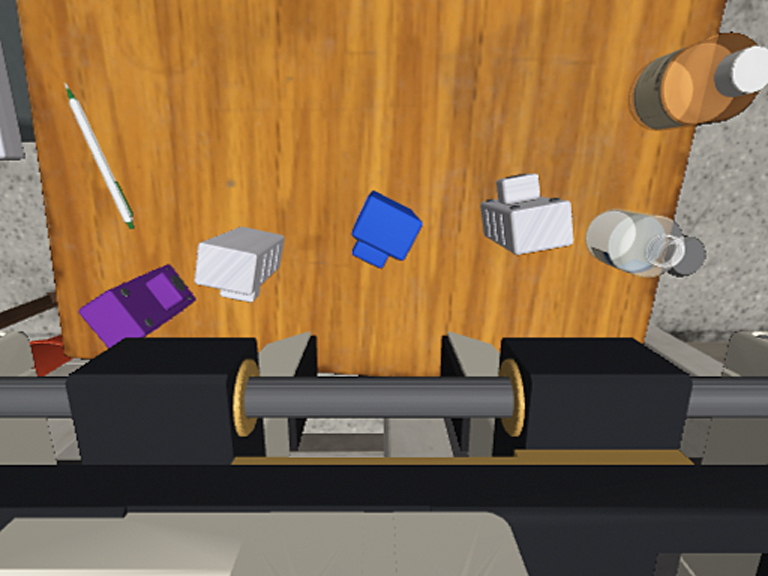

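Run:
```python
from h import *
im=robot.read_camera("wrist"); crop(im,300,100,420,190,6,"pics/wA.png");crop(im,110,140,230,220,6,"pics/wB.png")
for u in [(210,249),(400,240)]: print(back("wrist",u,0))
```

```text
[ 4.52785754e-01 -3.91865761e-01  5.55111512e-17]
[ 0.77664354 -0.37485455  0.        ]
```

View pics/wA.png

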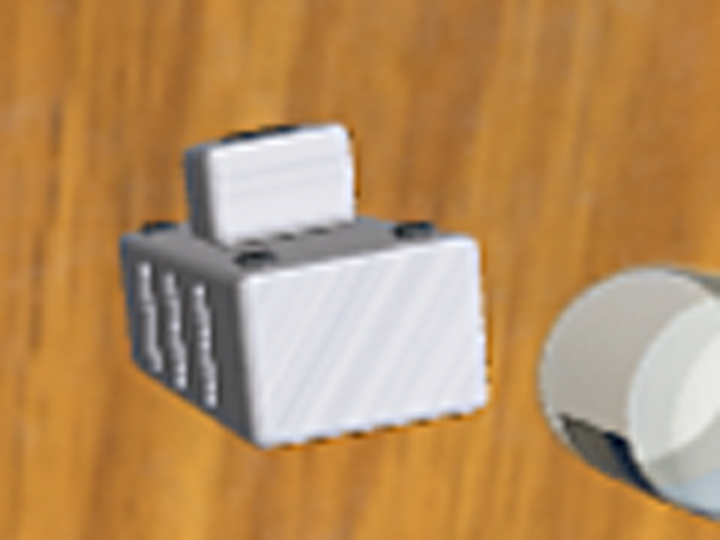

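View pics/wB.png

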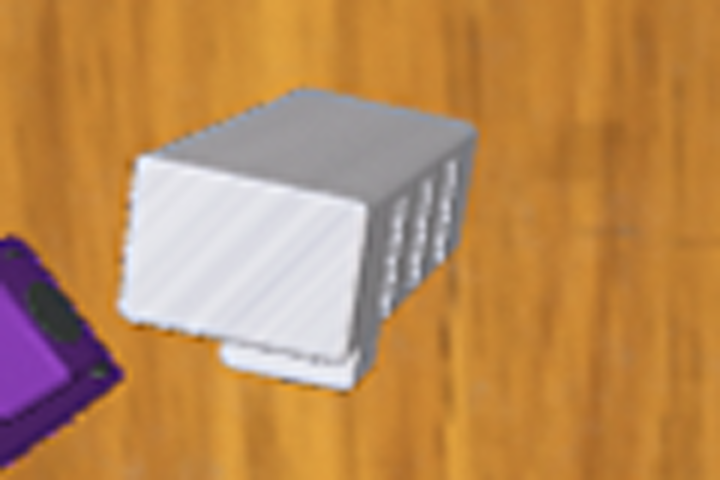

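Run:
```python
from h import *
for n,o,P in [("A",(300,100),[(242,278),(478,238),(487,408),(262,446)]),("B",(110,140),[(137,155),(368,203),(347,360),(122,318)])]:
    Q=np.array([back("wrist",(o[0]+u/6,o[1]+v/6),.11)[:2] for u,v in P]); print(n,Q.round(4),Q.mean(0).round(4))
    print([np.linalg.norm(Q[i]-Q[(i+1)%4]).round(4) for i in range(4)])
    e=(Q[1]-Q[0])+(Q[2]-Q[3]); print("long yaw",np.degrees(np.arctan2(e[1],e[0])))
```

```text
A [[ 0.6293 -0.2054]
 [ 0.6749 -0.1976]
 [ 0.6806 -0.2313]
 [ 0.636  -0.2391]] [ 0.6552 -0.2184]
[np.float64(0.0463), np.float64(0.0342), np.float64(0.0453), np.float64(0.0344)]
long yaw 9.831666639981835
B [[ 0.3814 -0.2289]
 [ 0.427  -0.2387]
 [ 0.4203 -0.2718]
 [ 0.3747 -0.2628]] [ 0.4008 -0.2506]
[np.float64(0.0467), np.float64(0.0338), np.float64(0.0465), np.float64(0.0345)]
long yaw -11.595377209018183
```

```bash
python3 -m creep '[[[4,5,0,0,0,-5,-1],[8,10,0,0,0,-10,-1],[8.1,12.1,3,0,0,-10,-1],[8.1,12.1,8,0,0,-10,-1],[8.1,12.1,13,0,0,-10,-1],[8.1,12.1,18,0,0,-10,-1],[8.1,12.1,20.4,0,0,-10,-1],[8.1,12.1,20.4,0,0,-10,-1]]]' 10
python3 - <<'E'
from h import *
im=robot.read_camera("side"); crop(im,150,120,400,290,3,"pics/si2.png")
E
```

```text
time: 2.95
tool_pos: [0.6433, -0.1544, 0.1019]
tool_rot: [-3.133, -0.006, 1.748]
contact_force: [-0.7, 0.2, 1.1]
opening: 0.0008
```

View pics/si2.png

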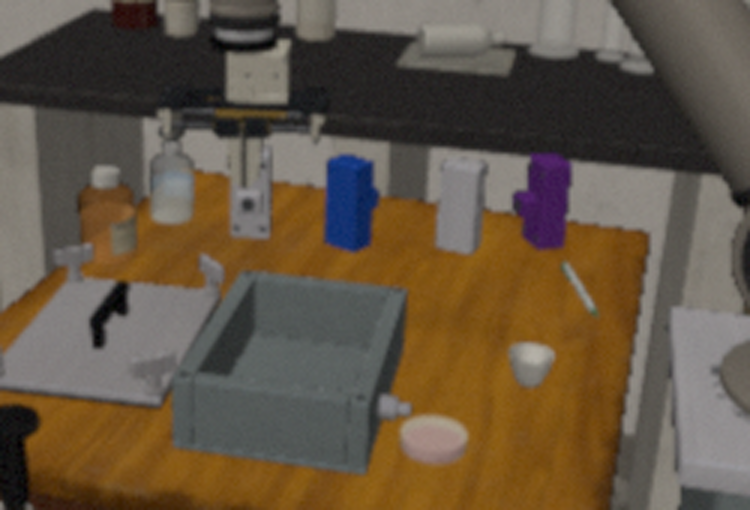

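```bash
python3 -m creep '[[[-2,0,-0.4,0,0,0,-1],[-3.5,0,-0.6,0,0,0,-1],[-4.5,0,-0.6,0,0,0,-1],[-5.3,0,-0.6,0,0,0,-1],[-6,0,-0.6,0,0,0,-1],[-6.6,0,-0.6,0,0,0,-1],[-7.2,0,-0.6,0,0,0,-1],[-7.6,0,-0.6,0,0,0,-1]]]' 10
python3 - <<'E'
from h import *
im=robot.read_camera("side"); crop(im,200,130,330,230,5,"pics/si3.png")
E
```

```text
time: 3.8
tool_pos: [0.6586, -0.2307, 0.1109]
tool_rot: [-3.138, -0.003, 1.748]
contact_force: [0.1, -0.2, 0.4]
opening: 0.0008
```

View pics/si3.png

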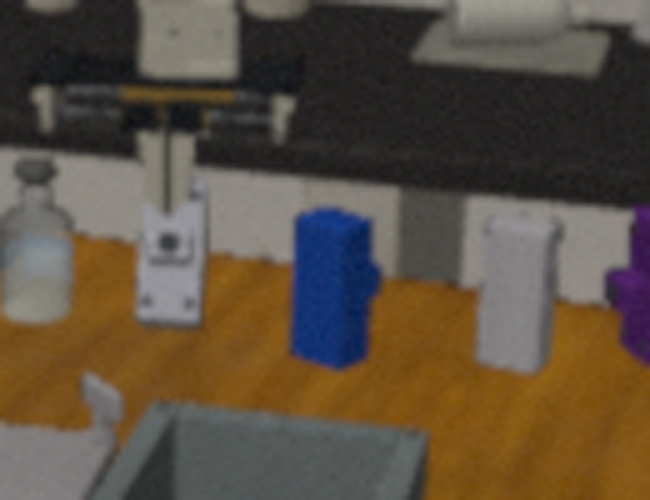

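```bash
python3 -m creep '[[[-0.7,0,-0.1,0,0,0,-1],[-1.4,0,-0.3,0,0,0,-1],[-2,0,-0.5,0,0,0,-1],[-2.5,0,-1,0,0,0,-1],[-2.5,0,-2,0,0,0,-1],[-1,0,-4,0,0,0,-1],[1,0,-8,0,0,0,-1],[5,0,-12,0,0,0,-1]]]' 10
python3 - <<'E'
from h import *
im=robot.read_camera("wrist"); crop(im,0,0,512,384,1.5,"pics/w2.png")
E
```

```text
time: 4.65
tool_pos: [0.6509, -0.1877, 0.2282]
tool_rot: [-3.139, -0.002, 1.745]
contact_force: [0.9, -0.1, 1.3]
opening: 0.0003
```

View pics/w2.png

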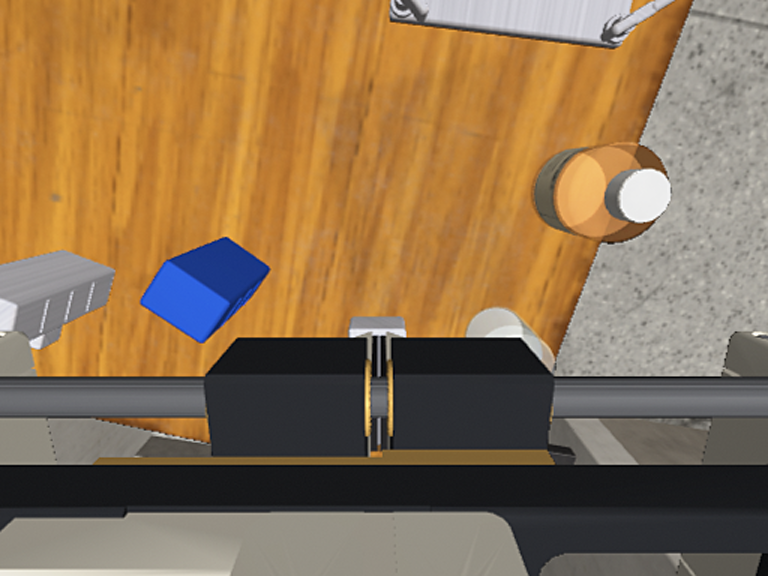

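Run:
```python
from h import *
im=robot.read_camera("side"); crop(im,180,130,340,230,5,"pics/si4.png")
print(look("side","housing_a"))
```

```text
[(0.92, array([ 0.396, -0.237,  0.06 ])), (0.87, array([ 0.525, -0.208,  0.066])), (0.78, array([ 0.298, -0.275,  0.062])), (0.53, array([ 0.659, -0.257,  0.036]))]
```

View pics/si4.png

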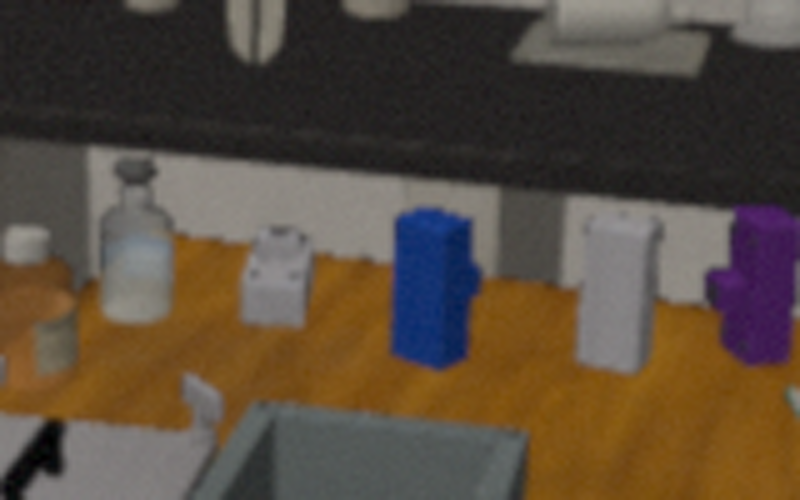

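```bash
python3 -m creep '[[[-3,-2,-4,0,0,0,-1],[-7,-4.3,-8,0,0,0,-1],[-7,-4.3,-8,0,0,0,-1]]]' 10
python3 - <<'E'
from h import *
im=robot.read_camera("wrist"); crop(im,220,100,420,250,4,"pics/w3.png")
print(look("wrist","housing_a"))
E
```

```text
time: 5.1
tool_pos: [0.6217, -0.2654, 0.3147]
tool_rot: [3.135, 0.005, 1.747]
contact_force: [0.6, -0.2, 0.8]
opening: 0.0005
[(0.98, array([ 0.409, -0.247,  0.098])), (0.92, array([ 0.663, -0.29 ,  0.036])), (0.72, array([ 0.532, -0.216,  0.116])), (0.63, array([ 0.319, -0.293,  0.066]))]
```

View pics/w3.png

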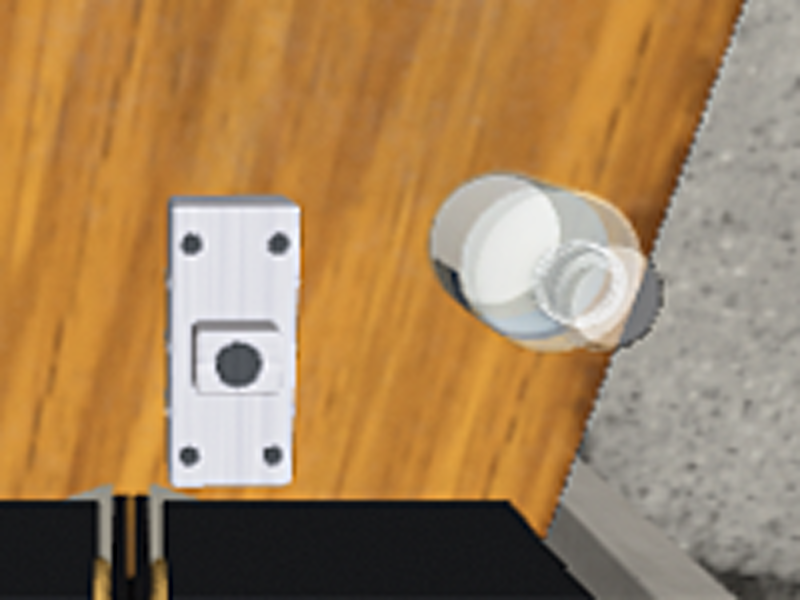

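Run:
```python
from h import *
f=lambda u,v,z: back("wrist",(220+u/4,100+v/4),z)[:2]
print("neck",f(239,364,.058))
Q=np.array([f(170,206,.036),f(300,207,.036),f(290,486,.036),f(170,486,.036)]);print(Q,Q.mean(0))
S=np.array([f(191,243,.036),f(279,243,.036),f(272,456,.036),f(189,456,.036)]);print(S.mean(0))
e=S[0]+S[1]-S[2]-S[3]; print(np.degrees(np.arctan2(e[1],e[0])), robot.observe()["tool_rot"])
```

```text
neck [ 0.66827421 -0.29264316]
[[ 0.63504611 -0.24431459]
 [ 0.68153035 -0.23641525]
 [ 0.7007949  -0.34243912]
 [ 0.65503704 -0.35051215]] [ 0.6681021  -0.29342028]
[ 0.66830137 -0.29390752]
100.30530237173855 [3.13656674e+00 2.60622170e-03 1.74687226e+00]
```

Run:
```python
from h import *
# bench front lower edge: pixels
def con(c,uv):
    K,R,t=pose(c); o=-R.T@t; d=R.T@np.linalg.inv(K)@np.array([*uv,1.]); return o,d
for y in [-.45,-.5,-.6,-.7,-.8]:
    r=[]
    for c,uv in [("side",(300,165)),("side",(200,157)),("scene",(330,150)),("scene",(400,190))]:
        o,d=con(c,uv); s=(y-o[1])/d[1]; r.append((o+d*s)[[0,2]].round(2))
    print(y,r)
```

```text
-0.45 [array([0.44, 0.08]), array([0.87, 0.07]), array([0.62, 0.04]), array([ 0.33, -0.  ])]
-0.5 [array([0.44, 0.06]), array([0.89, 0.05]), array([0.66, 0.02]), array([ 0.36, -0.03])]
-0.6 [array([0.46, 0.03]), array([0.93, 0.02]), array([ 0.73, -0.04]), array([ 0.41, -0.09])]
-0.7 [array([ 0.47, -0.  ]), array([ 0.97, -0.01]), array([ 0.8, -0.1]), array([ 0.46, -0.16])]
-0.8 [array([ 0.48, -0.04]), array([ 1.01, -0.05]), array([ 0.88, -0.16]), array([ 0.51, -0.22])]
```

View pics/sc2.png

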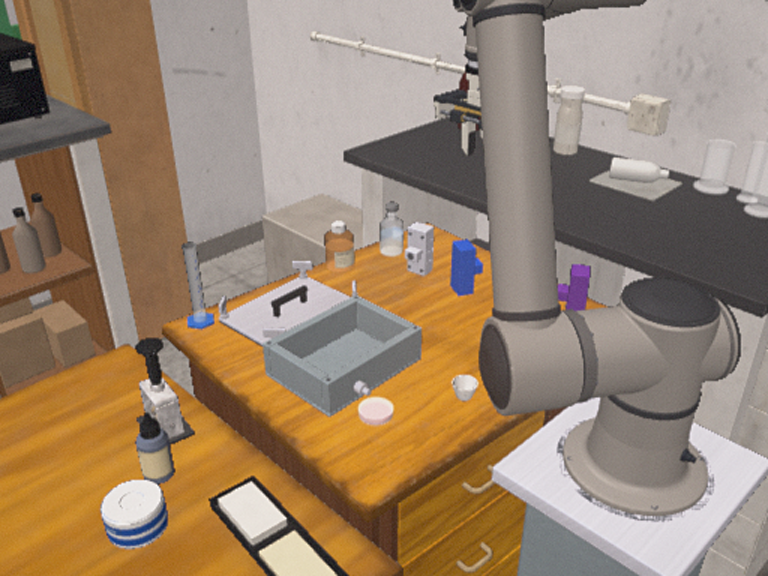

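Run:
```python
from h import *
def tri(a,b):
    K1,R1,t1=pose("scene");K2,R2,t2=pose("side")
    X=cv2.triangulatePoints(K1@np.c_[R1,t1],K2@np.c_[R2,t2],np.array(a,float),np.array(b,float)); return (X[:3]/X[3]).ravel()
print(tri((230,107),(142,155)), tri((230,104),(142,152)))
im=robot.read_camera("scene"); 
print(look("scene","chamber"))
```

```text
[ 1.14472608 -0.44245366  0.06358564] [ 1.14267579 -0.44114698  0.07775761]
[(0.87, array([0.508, 0.158, 0.045])), (0.51, array([ 0.652, -0.276,  0.04 ]))]
```

```bash
python3 -m creep '[[[-1,1,0,0,0,8,0.3],[-2,2,0,0,0,16,0.3],[-3,3,0,0,0,24,0.3],[-3.6,4.1,2,0,0,32,0.3],[-3.6,4.1,4,0,0,40,0.3],[-3.6,4.1,6,0,0,48,0.3],[-3.6,4.1,8,0,0,56,0.3],[-3.6,4.1,10,0,0,64,0.3]]]' 20;python3 -m creep '[[[0,0,2,0,0,8,0.3],[0,0,4,0,0,16,0.3],[0,0,6,0,0,24,0.3],[0,0,6,0,0,26,0.3],[0,0,6,0,0,26,0.3]]]' 20
python3 - <<'E'
from h import *
im=robot.read_camera("wrist"); crop(im,0,0,512,384,1.5,"pics/w4.png")
print(robot.observe())
E
```

```text
time: 6.1
tool_pos: [0.6689, -0.2866, 0.2054]
tool_rot: [-3.136, -0.0, 0.629]
contact_force: [-0.6, -0.1, -0.2]
opening: 0.0581
time: 6.6
tool_pos: [0.6681, -0.2839, 0.1418]
tool_rot: [-3.132, 0.007, 0.177]
contact_force: [-0.8, -0.7, 0.2]
opening: 0.0597
{'time': 6.65, 'qpos': array([-0.50882157,  0.80344712,  0.98438653,  0.00308   ,  1.36250584,
        0.88353091]), 'qvel': array([-0.00815842, -0.02002756, -0.0245916 , -0.00245609,  0.00467877,
       -0.01214307]), 'joint_efforts': array([-9.60090221e-02, -6.42796612e+01, -2.46834004e+01,  8.50958889e-02,
        3.95846117e-03,  1.82304704e-01]), 'tool_pos': array([ 0.66851631, -0.28437524,  0.14309994]), 'tool_rot': array([-3.13371779,  0.00485365,  0.17781287]), 'contact_force': array([ 0.48574816, -0.46282088,  0.35554913]), 'torque': array([ 0.02436251,  0.14961728, -0.00032761]), 'opening': 0.05959719802046651}
```

View pics/w4.png

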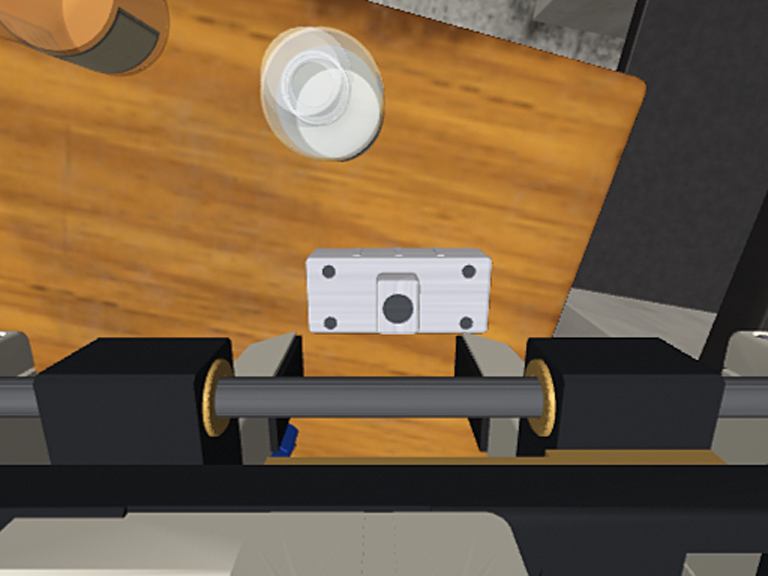

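```bash
cat >> h.py <<'E'
def to_tool(X,yaw=None):
    s=robot.observe(); y=s["tool_rot"][2]; d=np.array(X)-s["tool_pos"]
    c,n=np.cos(y),np.sin(y)
    return (100*np.array([c*d[0]+n*d[1], n*d[0]-c*d[1], -d[2]])).round(2), np.degrees(s["tool_rot"]).round(1)
E
python3 - <<'E'
from h import *
X=back("wrist",(265.3,205.3),.058); print(X, to_tool([X[0],X[1],.053]))
E
```

```text
[ 0.66753177 -0.29583412  0.058     ] (array([-0.3 ,  1.11,  9.01]), array([-179.5,    0.3,   10.2]))
```

```bash
python3 -m creep '[[[-0.2,0.6,2,0,0,0,0.3],[-0.2,1,5,0,0,0,0.3],[-0.2,1,8,0,0,0,0.3],[-0.2,1,8.9,0,0,0,0.3],[-0.2,1,8.9,0,0,0,-0.2],[-0.2,1,8.9,0,0,0,-1],[-0.2,1,8.9,0,0,0,-1],[-0.2,1,8.9,0,0,0,-1]]]' 30; python3 -m creep '[[[0,0,0,0,0,0,-1],[0,0,0,0,0,0,-1],[0,0,-1,0,0,0,-1],[0,0,-3,0,0,0,-1],[0,0,-6,0,0,0,-1],[0,0,-10,0,0,0,-1],[0,0,-14,0,0,0,-1],[0,0,-14,0,0,0,-1]]]' 40
```

```text
time: 7.45
tool_pos: [0.6683, -0.294, 0.055]
tool_rot: [-3.135, 0.004, 0.178]
contact_force: [-1.3, 0.3, 0.4]
opening: 0.0326
time: 8.25
tool_pos: [0.6713, -0.2962, 0.2032]
tool_rot: [3.14, -0.006, 0.178]
contact_force: [-0.1, 0.1, -2.0]
opening: 0.0239
```

```bash
python3 -m creep '[[[-1.5,-3.7,-2,0,0,-8,-1],[-3,-7.4,-4,0,0,-16,-1],[-4.5,-11.1,-6,0,0,-24,-1],[-6,-14.8,-8,0,0,-32,-1],[-7.5,-18.5,-10,0,0,-40,-1],[-9,-22.2,-12,0,0,-48,-1],[-10.5,-26,-13,0,0,-56,-1],[-12,-29.6,-15,0,0,-64,-1]]]';python3 -m creep '[[[0,0,0,0,0,-8,-1],[0,0,0,0,0,-16,-1],[0,0,0,0,0,-16,-1]]]'
python3 - <<'E'
from h import *
im=robot.read_camera("wrist"); crop(im,0,0,512,384,1.5,"pics/w5.png")
E
```

```text
time: 9.05
tool_pos: [0.4978, -0.0247, 0.351]
tool_rot: [3.138, -0.001, 1.301]
contact_force: [0.6, 0.6, -2.9]
opening: 0.0238
time: 9.35
tool_pos: [0.4972, -0.0243, 0.3508]
tool_rot: [3.139, -0.0, 1.582]
contact_force: [-0.4, 0.6, -3.0]
opening: 0.0239
```

View pics/w5.png

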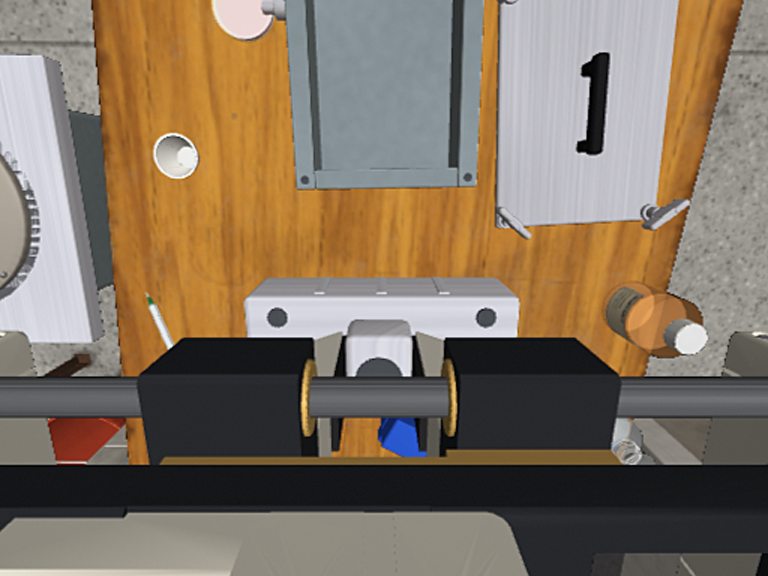

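```bash
python3 -m creep '[[[4,0,-1,0,0,0,-1],[8,0,-1,0,0,0,-1],[9,0,-1,0,0,0,-1],[9,0,-1,0,0,0,-1]]]'
python3 - <<'E'
from h import *
im=robot.read_camera("wrist"); crop(im,0,0,512,384,1.5,"pics/w6.png");crop(im,170,0,350,180,4,"pics/w6c.png")
np.save("w6.npy",im); import pickle; pickle.dump(pose("wrist"),open("w6.pkl","wb"))
E
```

```text
time: 9.8
tool_pos: [0.4967, 0.0664, 0.3602]
tool_rot: [3.14, -0.001, 1.577]
contact_force: [1.0, -0.4, -2.6]
opening: 0.0238
```

View pics/w6c.png

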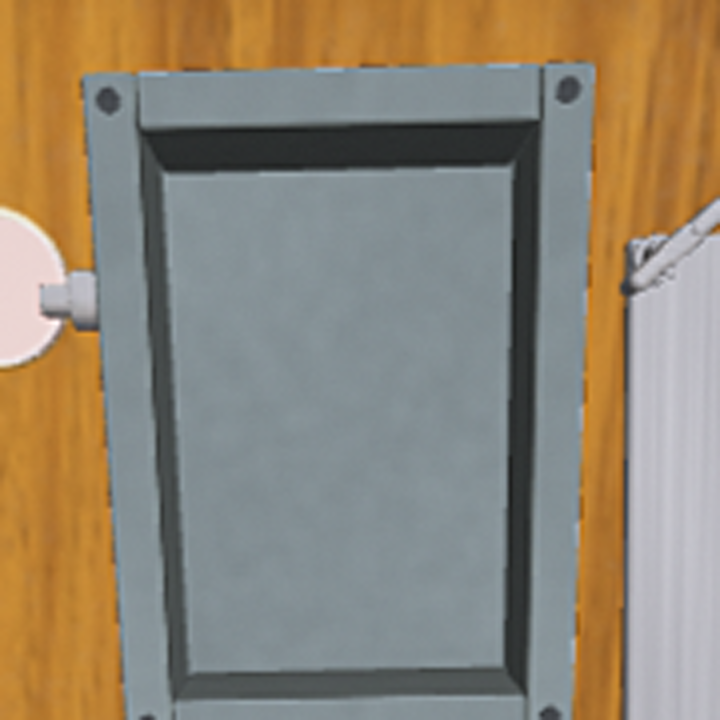

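View pics/w6.png

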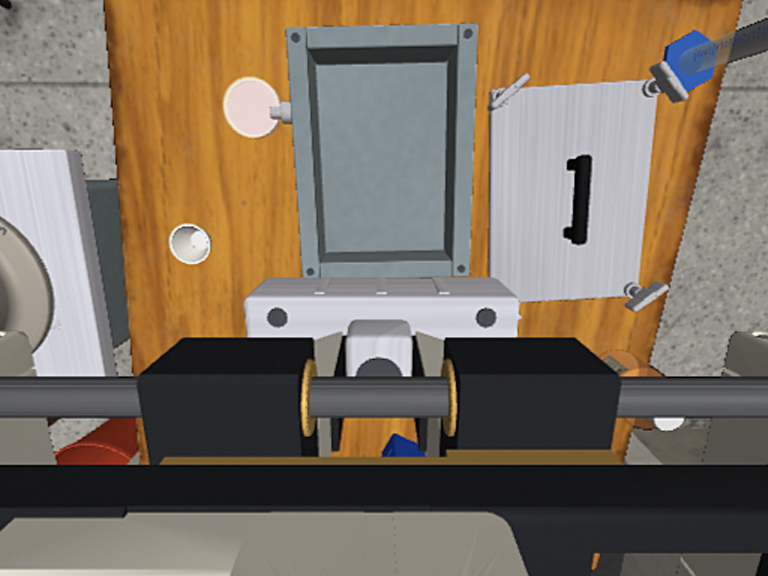

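Run:
```python
from h import *
import pickle; par=pickle.load(open("w6.pkl","rb"))
f=lambda u,v,z: back("wrist",(170+u/4,v/4),z,par)[:2]
for P in ([(107,100),(569,89),(551,714),(148,717)],[(140,130),(540,122),(526,697),(174,700)]):
    Q=np.array([f(*p,.07) for p in P]); print(Q.round(4),Q.mean(0).round(4),[np.linalg.norm(Q[i]-Q[(i+1)%4]).round(4) for i in range(4)])
    e=Q[0]+Q[1]-Q[2]-Q[3]; g=Q[1]-Q[0]+Q[2]-Q[3]; print(np.degrees(np.arctan2(e[1],e[0])),np.degrees(np.arctan2(g[1],g[0])))
```

```text
[[0.4217 0.2505]
 [0.5767 0.2548]
 [0.5827 0.0407]
 [0.4282 0.0387]] [0.5023 0.1462] [np.float64(0.155), np.float64(0.2142), np.float64(0.1546), np.float64(0.2119)]
91.6733981916594 1.1824630074006461
[[0.4325 0.2415]
 [0.5675 0.2448]
 [0.5728 0.0473]
 [0.4383 0.0454]] [0.5028 0.1447] [np.float64(0.1351), np.float64(0.1976), np.float64(0.1345), np.float64(0.1962)]
91.61807351273349 1.1184749776626577
```

```bash
python3 -m creep '[[[5,0.2,1,0,0,-1,-1],[9,0.4,4,0,0,-1,-1],[12.4,0.5,8,0,0,-1,-1],[12.4,0.5,13,0,0,-1,-1],[12.4,0.5,18,0,0,-1,-1],[12.4,0.5,22,0,0,-1,-1],[12.4,0.5,22,0,0,-1,-1],[12.4,0.5,22,0,0,-1,-1]]]'
python3 - <<'E'
from h import *
im=robot.read_camera("side"); crop(im,120,120,320,280,4,"pics/si5.png")
print(to_tool([.5014,.1905,.062]))
E
```

```text
time: 10.65
tool_pos: [0.5022, 0.1883, 0.1407]
tool_rot: [3.141, 0.0, 1.592]
contact_force: [0.8, 0.4, -2.2]
opening: 0.0236
(array([ 0.18, -0.17,  8.01]), array([179.7,  -0. ,  91.2]))
```

View pics/si5.png

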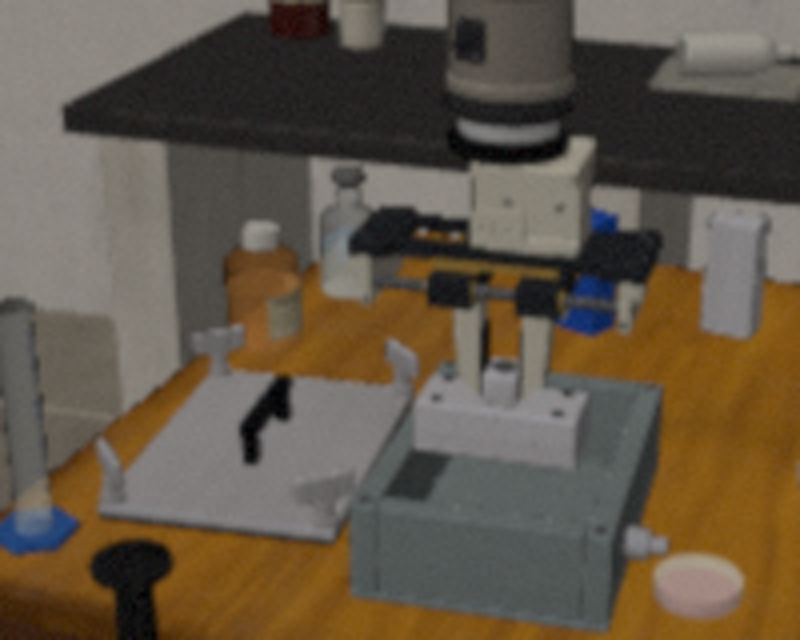

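```bash
python3 -m creep '[[[0.1,-0.1,3,0,0,0,-1],[0.1,-0.1,5,0,0,0,-1],[0.1,-0.1,6.5,0,0,0,-1],[0.1,-0.1,7.3,0,0,0,-1],[0.1,-0.1,7.7,0,0,0,-1],[0.1,-0.1,7.7,0,0,0,-1]]]'
```

```text
time: 11.3
tool_pos: [0.5034, 0.1898, 0.0663]
tool_rot: [3.135, -0.001, 1.592]
contact_force: [-0.8, 0.4, -2.5]
opening: 0.0236
```

```bash
python3 -m creep '[[[0,0,0.3,0,0,0,-1],[0,0,0.5,0,0,0,-1],[0,0,0.5,0,0,0,-1],[0,0,0.5,0,0,0,-0.2],[0,0,0.5,0,0,0,0],[0,0,-1,0,0,0,0],[0,0,-5,0,0,0,0],[0,0,-10,0,0,0,-0.2]]]'
python3 - <<'E'
from h import *
im=robot.read_camera("scene"); crop(im,100,130,420,300,2.4,"pics/sc3.png")
E
```

```text
time: 12.1
tool_pos: [0.5014, 0.1893, 0.1659]
tool_rot: [3.14, 0.0, 1.592]
contact_force: [0.6, -0.1, -0.2]
opening: 0.0415
```

View pics/sc3.png

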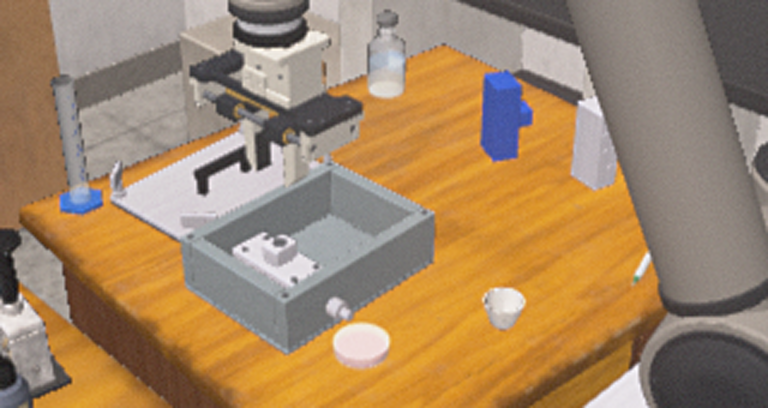

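```bash
python3 -m creep '[[[-3,-1,-4,0,0,2,-1],[-7,-2,-8,0,0,4,-1],[-12,-3,-9,0,0,6,-1],[-16.5,-4,-9,0,0,8,-1],[-21,-5,-9,0,0,10,-1],[-25.5,-6,-9,0,0,12,-1],[-30,-7,-9,0,0,13,-1],[-34.5,-8,-9,0,0,13,-1]]]';python3 -m creep '[[[-4,-1.7,0,0,0,0,-1],[-8,-3.3,0,0,0,0,-1],[-12,-4,0,0,0,0,-1],[-15,-4,0,0,0,0,-1],[-15,-4,0,0,0,0,-1]]]'
python3 - <<'E'
from h import *
im=robot.read_camera("wrist"); crop(im,0,0,512,384,1.5,"pics/w7.png"); crop(im,170,140,290,230,6,"pics/w7c.png")
E
```

```text
time: 12.95
tool_pos: [0.4308, -0.1583, 0.2634]
tool_rot: [3.124, -0.007, 1.364]
contact_force: [0.4, 1.0, -0.1]
opening: 0.0003
time: 13.45
tool_pos: [0.3599, -0.3001, 0.2616]
tool_rot: [3.124, -0.005, 1.36]
contact_force: [0.1, -0.3, 0.6]
opening: 0.0005
```

View pics/w7.png

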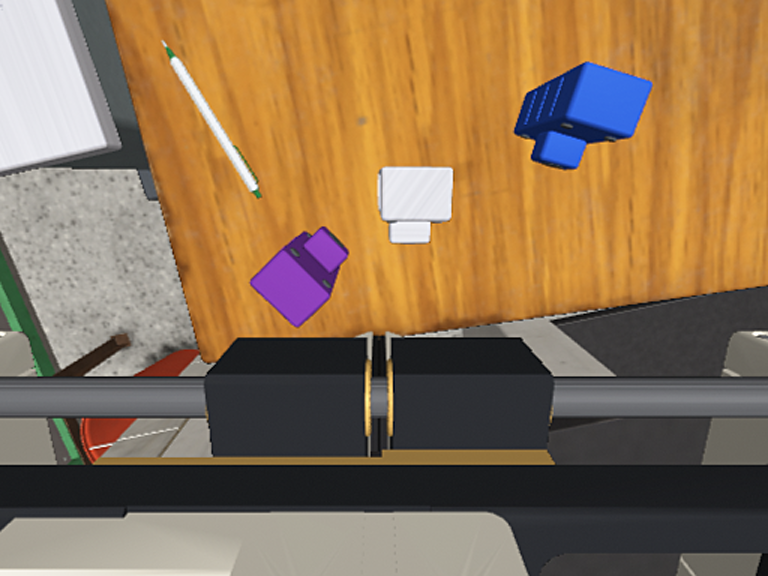

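Run:
```python
from h import *
Q=np.array([back("wrist",(u/1.5,v/1.5),.11)[:2] for u,v in [(382,167),(453,167),(452,221),(382,221)]]); c=Q.mean(0); print(Q,c)
e=Q[1]-Q[0]+Q[2]-Q[3]; print(np.degrees(np.arctan2(e[1],e[0])))
n=-np.array([e[1],-e[0]])/np.linalg.norm(e); n=-n if n[1]>0 else n
p=c+n*.062; print(n,p,to_tool([*p,.106]))
```

```text
[[ 0.38088639 -0.2272464 ]
 [ 0.4266772  -0.23695075]
 [ 0.42019322 -0.27169403]
 [ 0.37364666 -0.26172739]] [ 0.40035087 -0.24940464]
-12.026157906733784
[-0.20835823 -0.97805258] [ 0.38743266 -0.3100439 ] (array([-0.6 ,  2.9 , 15.55]), array([179. ,  -0.4,  78. ]))
```

```bash
python3 -m creep '[[[-0.5,2.9,3,0,0,0,-1],[-0.5,2.9,8,0,0,0,-1],[-0.5,2.9,13,0,0,0,-1],[-0.5,2.9,15.5,0,0,0,-1],[-0.5,2.9,15.5,0,0,0,-1]]]'; python3 -m creep '[[[2,0,-0.2,0,0,0,-1],[3.2,0,-0.4,0,0,0,-1],[4.2,0,-0.6,0,0,0,-1],[5,0,-0.6,0,0,0,-1],[5.8,0,-0.6,0,0,0,-1],[6.5,0,-0.6,0,0,0,-1],[7.2,0,-0.6,0,0,0,-1],[7.8,0,-0.7,0,0,0,-1]]]'; python3 -m creep '[[[0.7,0,-0.1,0,0,0,-1],[1.4,0,-0.3,0,0,0,-1],[2,0,-0.5,0,0,0,-1],[2.5,0,-1,0,0,0,-1],[2.5,0,-2,0,0,0,-1],[1,0,-5,0,0,0,-1],[-2,0,-10,0,0,0,-1],[-6,0,-15,0,0,0,-1]]]'
python3 - <<'E'
from h import *
im=robot.read_camera("wrist"); crop(im,0,0,512,384,1.5,"pics/w8.png")
print(look("wrist","housing_b"))
E
```

```text
time: 14.0
tool_pos: [0.3893, -0.3056, 0.1038]
tool_rot: [3.13, -0.012, 1.362]
contact_force: [-0.1, -0.1, -0.1]
opening: 0.0005
time: 14.8
tool_pos: [0.4054, -0.2288, 0.1116]
tool_rot: [3.131, -0.012, 1.362]
contact_force: [1.0, 0.4, 0.4]
opening: 0.0007
time: 15.6
tool_pos: [0.3938, -0.2756, 0.246]
tool_rot: [3.13, -0.011, 1.364]
contact_force: [0.6, -0.3, -0.6]
opening: 0.0003
[(0.61, array([ 0.525, -0.226,  0.12 ])), (0.6, array([ 0.42 , -0.184,  0.047])), (0.55, array([ 0.315, -0.292,  0.092]))]
```

View pics/w8.png

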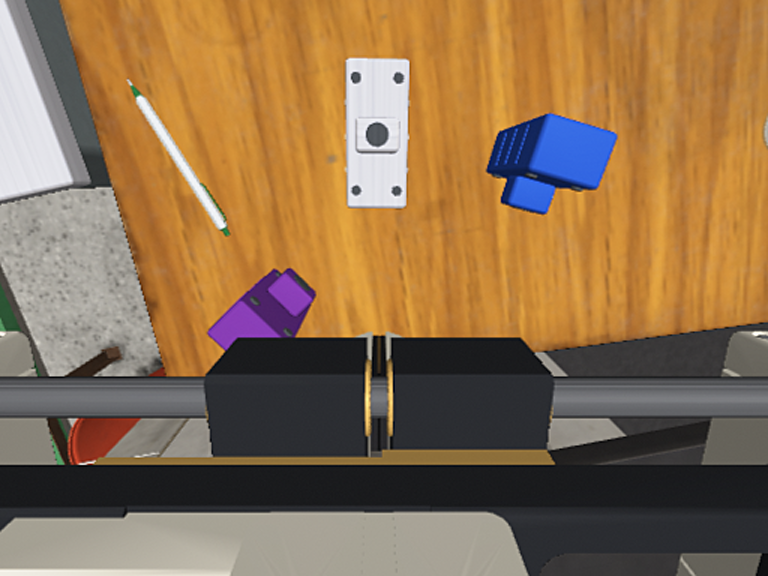

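Run:
```python
from h import *
f=lambda u,v,z: back("wrist",(u/1.5,v/1.5),z)[:2]
h=f(377,134,.058); S=np.array([f(*p,.036) for p in [(356,77),(398,77),(396,191),(356,190)]]); e=S[0]+S[1]-S[2]-S[3]
print(h,S.mean(0),np.degrees(np.arctan2(e[1],e[0])),to_tool([*h,.20]))
```

```text
[ 0.41892339 -0.18592959] [ 0.41908342 -0.1852488 ] 77.34636000349597 (array([9.71, 0.33, 4.95]), array([178.8,  -0.2,  77.9]))
```

```bash
python3 -m creep '[[[2,0.3,0,0,0,-8,0.3],[4,0.3,1,0,0,-16,0.3],[6,0.3,2,0,0,-24,0.3],[8,0.3,3,0,0,-32,0.3],[9.7,0.3,4,0,0,-40,0.3],[9.7,0.3,5,0,0,-48,0.3],[9.7,0.3,5,0,0,-56,0.3],[9.7,0.3,5,0,0,-64,0.3]]]' 30;python3 -m creep '[[[0,0,1,0,0,-8,0.3],[0,0,3,0,0,-16,0.3],[0,0,5,0,0,-24,0.3],[0,0,7,0,0,-25.5,0.3],[0,0,7,0,0,-25.5,0.3]]]'
python3 - <<'E'
from h import *
im=robot.read_camera("wrist"); crop(im,0,0,512,384,1.5,"pics/w9.png")
print(to_tool([.4189,-.1859,.054]))
E
```

```text
time: 16.5
tool_pos: [0.4193, -0.1852, 0.1996]
tool_rot: [3.129, 0.016, 2.483]
contact_force: [0.4, -0.3, -0.6]
opening: 0.058
time: 17.0
tool_pos: [0.4192, -0.184, 0.1276]
tool_rot: [3.135, 0.015, 2.928]
contact_force: [-0.8, -0.4, -0.7]
opening: 0.0598
(array([ 0.08, -0.15,  7.49]), array([179.7,   1. , 167.7]))
```

View pics/w9.png

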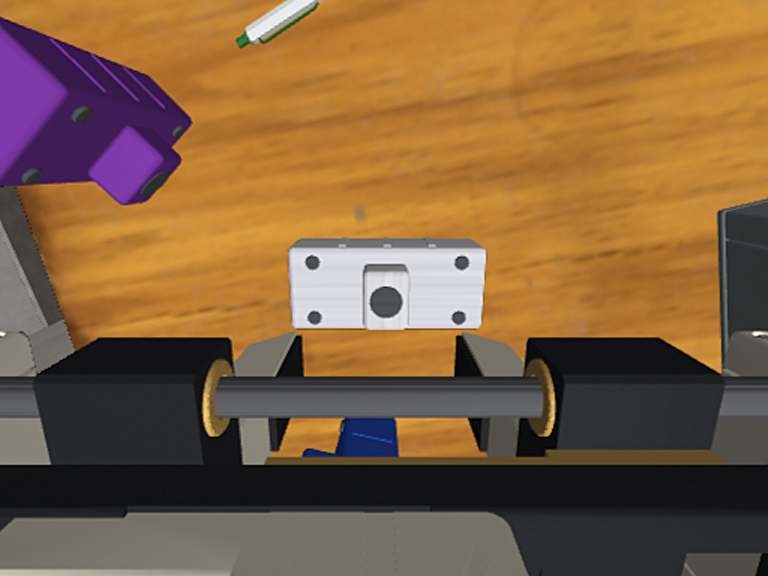

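```bash
python3 -m creep '[[[0.1,-0.1,3,0,0,0,0.3],[0.1,-0.1,6,0,0,0,0.3],[0.1,-0.1,7.3,0,0,0,0.3],[0.1,-0.1,7.3,0,0,0,-0.2],[0.1,-0.1,7.3,0,0,0,-1],[0.1,-0.1,7.3,0,0,0,-1],[0.1,-0.1,7.3,0,0,0,-1],[0.1,-0.1,7.3,0,0,0,-1]]]' 30; python3 -m creep '[[[0,0,0,0,0,0,-1],[0,0,0,0,0,0,-1],[0,0,-1,0,0,0,-1],[0,0,-3,0,0,0,-1],[0,0,-6,0,0,0,-1],[0,0,-10,0,0,0,-1],[0,0,-14,0,0,0,-1],[0,0,-14,0,0,0,-1]]]' 40;  python3 - <<'E'
from h import *
print(to_tool([.5025+.0011,.1455-.045,.16]))
E
```

```text
time: 17.85
tool_pos: [0.4205, -0.185, 0.0568]
tool_rot: [3.136, 0.018, 2.926]
contact_force: [0.6, 4.3, 2.5]
opening: 0.0242
time: 18.65
tool_pos: [0.42, -0.1868, 0.2022]
tool_rot: [3.14, 0.028, 2.927]
contact_force: [-0.2, -0.2, -3.6]
opening: 0.0236
(array([-2.03, 29.85,  4.22]), array([179.9,   1.6, 167.7]))
```

```bash
python3 -m creep '[[[-0.2,4,0,0,0,8,-1],[-0.5,8,0,0,0,16,-1],[-0.8,12,0,0,0,24,-1],[-1.1,16,0,0,0,32,-1],[-1.4,20,0,0,0,40,-1],[-1.7,24,0,0,0,48,-1],[-2,28,0,0,0,56,-1],[-2,29.8,2,0,0,64,-1]]]';python3 -m creep '[[[0,0,1,0,0.8,8,-1],[0,0,2,0,1.6,12.3,-1],[0,0,2,0,1.6,12.3,-1],[0,0,2,0,1.6,12.3,-1]]]'
python3 - <<'E'
from h import *
print(to_tool([.5025+.0011,.1455-.045,.063]))
im=robot.read_camera("wrist"); crop(im,0,0,512,384,1.5,"pics/w10.png")
E
```

```text
time: 19.45
tool_pos: [0.5053, 0.1028, 0.1846]
tool_rot: [3.111, 0.012, 1.841]
contact_force: [-0.4, -0.1, -3.5]
opening: 0.0236
time: 19.85
tool_pos: [0.5055, 0.1024, 0.1642]
tool_rot: [3.114, -0.022, 1.629]
contact_force: [0.6, -0.6, -2.3]
opening: 0.0237
(array([-0.18, -0.2 , 10.12]), array([178.4,  -1.3,  93.4]))
```

View pics/w10.png

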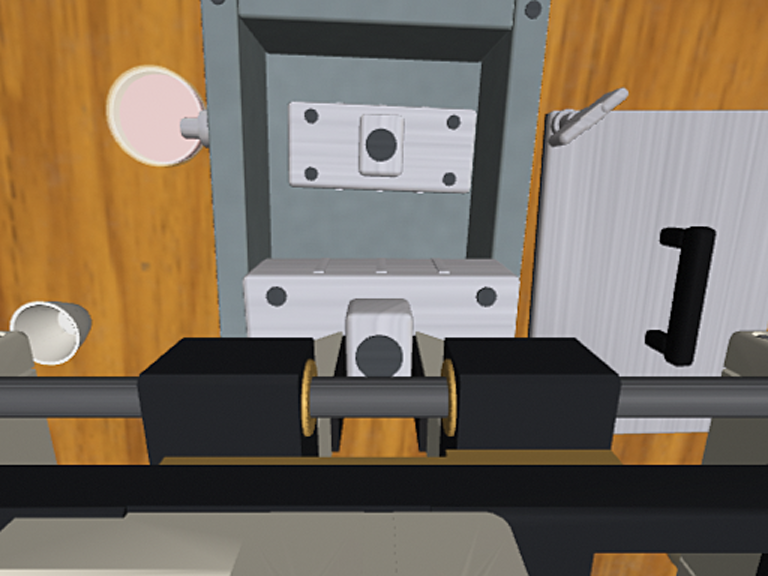

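```bash
python3 -m creep '[[[-0.1,-0.1,2,1.6,-0.8,2,-1],[-0.2,-0.2,4,1.6,-0.8,2,-1],[-0.2,-0.2,6,1.6,-0.8,2,-1],[-0.2,-0.2,8,1.6,-0.8,2,-1],[-0.2,-0.2,9.2,1.6,-0.8,2,-1],[-0.2,-0.2,9.8,1.6,-0.8,2,-1],[-0.2,-0.2,10.1,1.6,-0.8,2,-1],[-0.2,-0.2,10.1,1.6,-0.8,2,-1]]]'
```

```text
time: 20.7
tool_pos: [0.5071, 0.1027, 0.064]
tool_rot: [3.141, -0.009, 1.594]
contact_force: [-0.2, -0.9, -3.1]
opening: 0.0237
```

```bash
python3 -m creep '[[[0,0,0.2,0,0,0,-1],[0,0,0.2,0,0,0,-1],[0,0,0.2,0,0,0,-0.2],[0,0,0.2,0,0,0,0],[0,0,-1,0,0,0,0],[-2,0,-5,0,0,0,0],[-7,0,-10,0,0,0,-0.2],[-12,2,-15,0,0,0,-0.2]]]'; python3 -m creep '[[[-3,3,-5,0,0,0,-1],[-3,6,-8,0,0,0,-1],[-3,6,-8,0,0,0,-1]]]'
python3 - <<'E'
from h import *
im=robot.read_camera("wrist"); crop(im,0,0,512,384,1.5,"pics/w11.png")
E
```

```text
time: 21.5
tool_pos: [0.519, 0.0115, 0.1856]
tool_rot: [3.14, -0.009, 1.596]
contact_force: [1.5, 1.0, -0.7]
opening: 0.0374
time: 21.8
tool_pos: [0.5838, -0.0196, 0.2715]
tool_rot: [3.129, -0.006, 1.594]
contact_force: [0.6, 0.4, 0.5]
opening: 0.0173
```

View pics/w11.png

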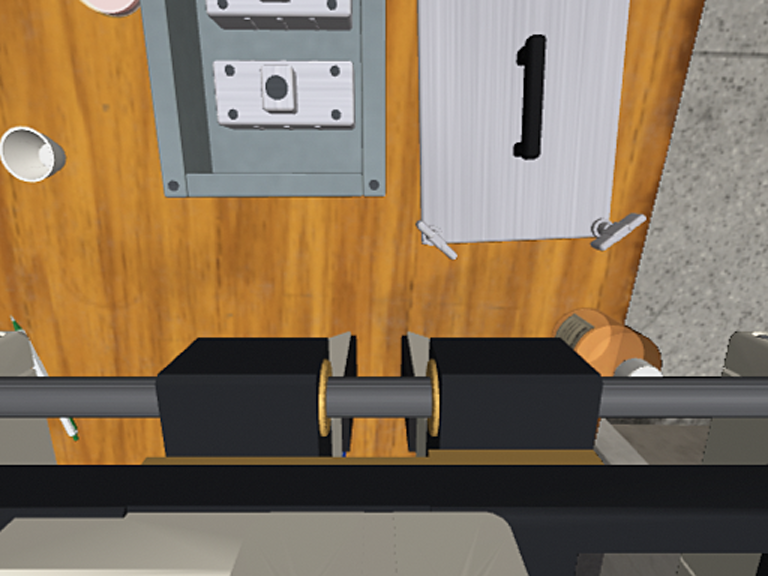

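```bash
python3 -m creep '[[[4,3,-3,0,0,2,-1],[8,6,-6,0,0,2,-1],[9,8,-8,0,0,2,-1],[9,8,-8,0,0,2,-1],[9,8,-8,0,0,2,-1]]]'
python3 - <<'E'
from h import *
im=robot.read_camera("wrist"); crop(im,0,0,512,384,1.5,"pics/w12.png")
crop(im,150,0,350,240,3,"pics/w12c.png")
np.save("w12.npy",im); import pickle; pickle.dump(pose("wrist"),open("w12.pkl","wb"))
E
```

```text
time: 22.35
tool_pos: [0.6592, 0.0733, 0.3497]
tool_rot: [3.135, -0.007, 1.561]
contact_force: [-0.5, 0.1, -0.3]
opening: 0.0001
```

View pics/w12.png

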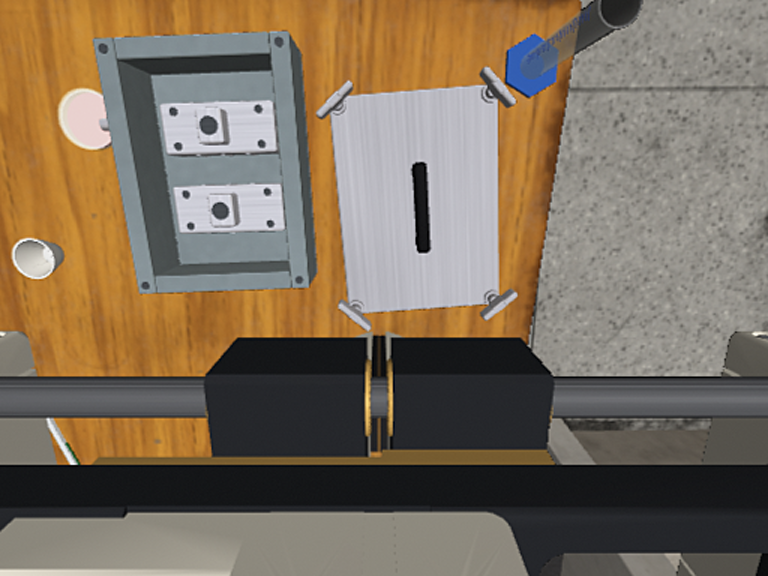

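Run:
```python
from h import *
im=np.load("w12.npy"); crop(im,205,40,355,220,4,"pics/w12d.png"); crop(im,55,15,215,200,4,"pics/w12e.png")
```

```text
(no output)
```

View pics/w12d.png

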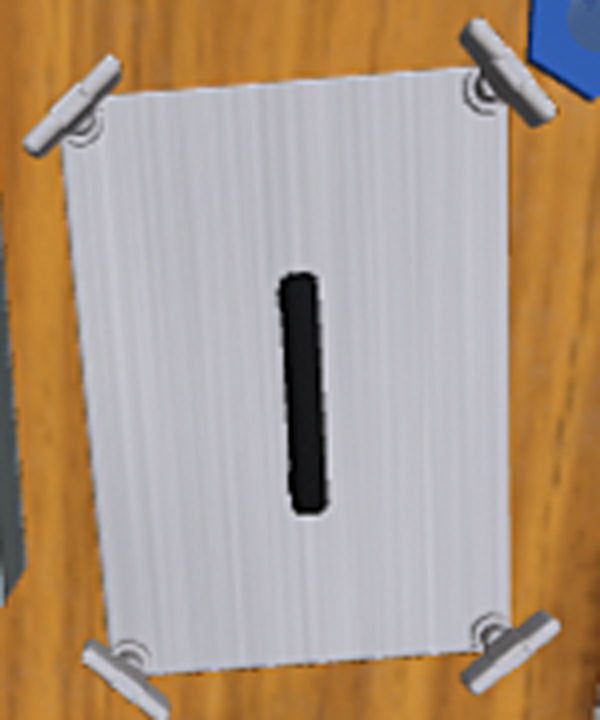

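View pics/w12e.png

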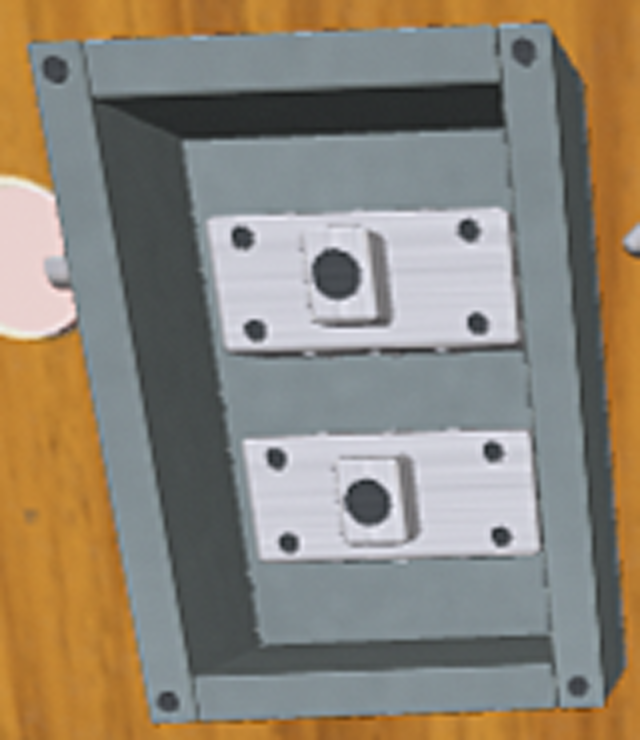

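Run:
```python
from h import *
import pickle; par=pickle.load(open("w12.pkl","rb"))
f=lambda u,v,z,o=(205,40): back("wrist",(o[0]+u/4,o[1]+v/4),z,par)[:2]
def rep(n,Q):
    Q=np.array(Q); e=Q[0]+Q[1]-Q[2]-Q[3]; g=Q[1]-Q[0]+Q[2]-Q[3]
    print(n,Q.round(4).tolist(),Q.mean(0).round(4),[np.linalg.norm(Q[i]-Q[(i+1)%4]).round(4) for i in range(4)],np.degrees(np.arctan2(e[1],e[0])),np.degrees(np.arctan2(g[1],g[0])))
W=[((30,150),(117,62)),((470,25),(548,118)),((467,688),(556,620)),((88,648),(165,715))]
rep("wings",[(f(*a,.055)+f(*b,.055))/2 for a,b in W])
for a,b in W:
    d=f(*b,.055)-f(*a,.055); print("wing dir",np.degrees(np.arctan2(d[1],d[0])),np.linalg.norm(d))
rep("plate",[f(60,100,.02),f(506,68,.02),f(512,652,.02),f(110,675,.02)])
h=[f(300,274,.056),f(311,513,.056)]; d=h[0]-h[1]; print("handle",(h[0]+h[1])/2,np.degrees(np.arctan2(d[1],d[0])),np.linalg.norm(d))
o=(55,15)
rep("chamber",[f(55,69,.07,o),f(524,51,.07,o),f(578,686,.07,o),f(168,702,.07,o)])
for P in ([(243,237),(469,230),(478,323),(255,330)],[(276,458),(493,451),(501,537),(289,542)]):
    rep("H",[f(*p,.042,o) for p in P])
c=np.array([.5025,.1455]);print(to_tool([.697,.127,.2]))
```

```text
wings [[0.6208, 0.2096], [0.7735, 0.2194], [0.787, 0.0069], [0.6346, -0.0028]] [0.704  0.1083] [np.float64(0.153), np.float64(0.2129), np.float64(0.1527), np.float64(0.2129)] 93.69491851137094 3.647108705182822
wing dir 41.968667149864174 0.0424206111792223
wing dir -46.05019376866466 0.04191402781076539
wing dir 39.54735490733298 0.04354273889512995
wing dir -43.412300515941915 0.04124320288963223
plate [[0.6129, 0.2174], [0.7813, 0.227], [0.7976, -0.0028], [0.6256, -0.0111]] [0.7043 0.1076] [np.float64(0.1687), np.float64(0.2304), np.float64(0.1722), np.float64(0.2288)] 93.62474171261115 3.02143909602368
handle [0.70391998 0.10837663] 93.57432336605449 0.0879680764303758
chamber [[0.4202, 0.251], [0.5747, 0.255], [0.5804, 0.0405], [0.4259, 0.0361]] [0.5003 0.1457] [np.float64(0.1546), np.float64(0.2146), np.float64(0.1546), np.float64(0.215)] 91.52675255290053 1.571731918822695
H [[0.4632, 0.2027], [0.5453, 0.2044], [0.5461, 0.1723], [0.4634, 0.1706]] [0.5045 0.1875] [np.float64(0.0822), np.float64(0.0321), np.float64(0.0827), np.float64(0.0321)] 90.92246506118964 1.1424525785417834
H [[0.4655, 0.1243], [0.5482, 0.126], [0.5488, 0.0935], [0.4667, 0.0924]] [0.5073 0.1091] [np.float64(0.0826), np.float64(0.0325), np.float64(0.0822), np.float64(0.0318)] 91.60443143437705 0.9856030660858955
(array([ 5.49,  3.8 , 14.89]), array([179.7,  -0.4,  89.4]))
```

```bash
python3 -m creep '[[[2,2.5,2,0,0,-2,0],[3.6,4.5,6,0,0,-4.2,0],[3.6,4.5,11,0,0,-4.2,0],[3.6,4.5,16,0,0,-4.2,0],[3.6,4.5,21,0,0,-4.2,0],[3.6,4.5,24,0,0,-4.2,0],[3.6,4.5,24,0,0,-4.2,0]]]' 60
python3 - <<'E'
from h import *
print(to_tool([.704,.1083,.046]))
im=robot.read_camera("wrist"); crop(im,0,0,512,384,1.5,"pics/w13.png")
E
```

```text
time: 23.1
tool_pos: [0.6997, 0.1084, 0.1022]
tool_rot: [-3.132, -0.007, 1.632]
contact_force: [-1.1, -0.7, -0.6]
opening: 0.0455
(array([-0.04,  0.43,  5.62]), array([-179.5,   -0.4,   93.5]))
```

View pics/w13.png

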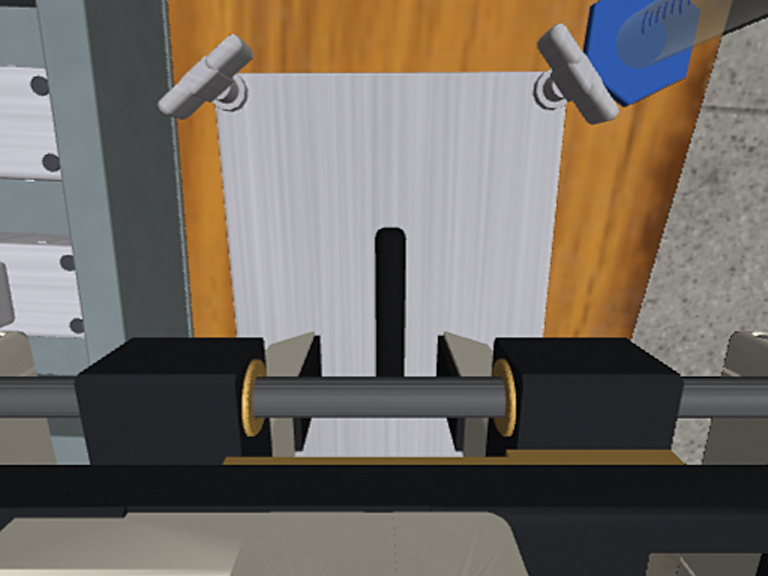

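```bash
python3 -m creep '[[[0,0.3,1,0,0,0,0],[0,0.4,3,0,0,0,0],[0,0.4,5,0,0,0,0],[0,0.4,5.6,0,0,0,0],[0,0.4,5.6,0,0,0,0],[0,0.4,5.6,0,0,0,-0.5],[0,0.4,5.6,0,0,0,-1],[0,0.4,5.6,0,0,0,-1]]]' 60;python3 -m creep '[[[0,0,0,0,0,0,-1],[0,0,0,0,0,0,-1],[0,0,0,0,0,0,-1]]]' 60
```

```text
time: 23.95
tool_pos: [0.7065, 0.1093, 0.0517]
tool_rot: [-3.141, -0.007, 1.633]
contact_force: [0.3, -0.5, -0.4]
opening: 0.0265
time: 24.25
tool_pos: [0.7061, 0.1093, 0.0522]
tool_rot: [-3.14, -0.007, 1.633]
contact_force: [-4.4, -0.4, 5.2]
opening: 0.0137
```

```bash
python3 -m creep '[[[0,0,-0.5,0,0,0,-1],[0,0,-1.5,0,0,0,-1],[0,0,-3,0,0,0,-1],[0,0,-5,0,0,0,-1],[0,0,-8,0,0,0,-1],[0,0,-11,0,0,0,-1],[0,0,-13,0,0,0,-1],[0,0,-13,0,0,0,-1]]]' 60
python3 - <<'E'
from h import *
print(to_tool([.5013,.1459,.18]))
im=robot.read_camera("wrist"); crop(im,0,0,512,384,1.5,"pics/w14.png")
im=robot.read_camera("side"); crop(im,80,90,330,290,3,"pics/si6.png")
E
```

```text
time: 25.05
tool_pos: [0.7083, 0.1086, 0.1876]
tool_rot: [3.134, -0.006, 1.633]
contact_force: [1.0, -0.6, -5.0]
opening: 0.0131
(array([  5.01, -20.43,   0.76]), array([179.6,  -0.4,  93.6]))
```

View pics/w14.png

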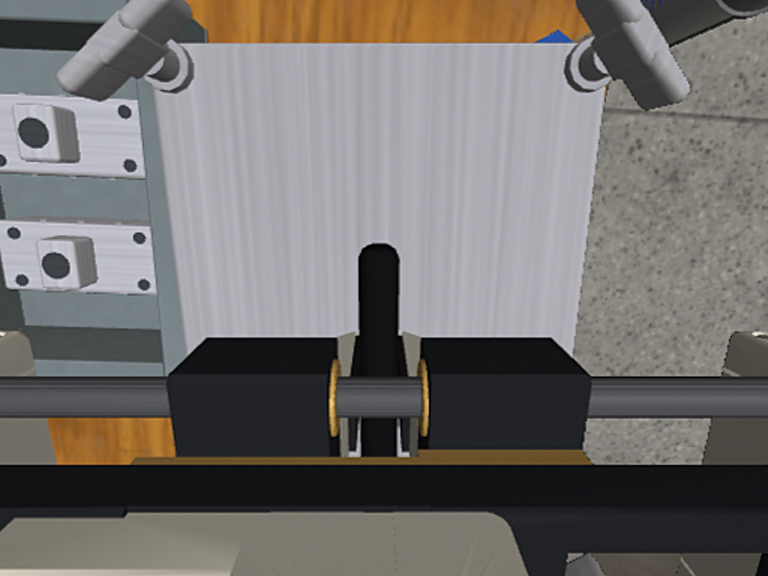

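View pics/si6.png

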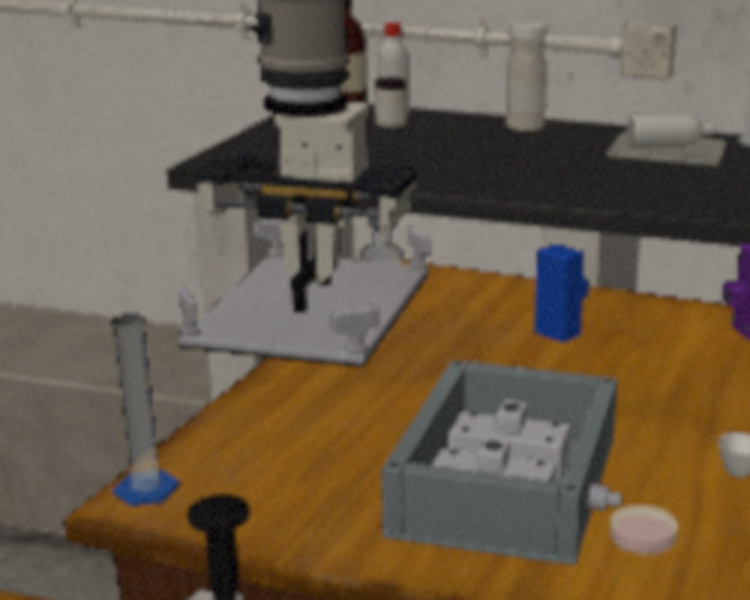

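Run:
```python
from h import *
s=robot.observe(); z=s["tool_pos"][2]; print(s["tool_pos"])
a=back("wrist",(379/1.5,244/1.5),z+.004); l=back("wrist",(150/1.5,43/1.5),z-.032); r=back("wrist",(608/1.5,43/1.5),z-.032)
yaw=s["tool_rot"][2]; T=np.array([[np.cos(yaw),np.sin(yaw)],[np.sin(yaw),-np.cos(yaw)]])
for p in (a,l,r): print(T@(p-s["tool_pos"])[:2])
```

```text
[0.70625587 0.10845888 0.18231087]
[0.04667002 0.0001997 ]
[ 0.11532959 -0.0839338 ]
[0.11541112 0.08420761]
```

```bash
python3 -m creep '[[[0.5,-2,0,0,0,0.5,-1],[1.5,-6,0,0,0,1,-1],[2.5,-10,0,0,0,1.5,-1],[3.5,-14,0,0,0,2,-1],[4.3,-17.5,0,0,0,2,-1],[5,-20,0,0,0,2,-1],[5,-20.4,0,0,0,2,-1],[5,-20.4,0,0,0,2,-1]]]' 60
python3 - <<'E'
from h import *
print(to_tool([.5013,.146,.13]),robot.observe()["tool_pos"])
im=robot.read_camera("wrist"); crop(im,0,0,512,384,1.5,"pics/w15.png")
E
```

```text
time: 25.95
tool_pos: [0.4986, 0.1458, 0.1821]
tool_rot: [-3.139, -0.006, 1.598]
contact_force: [0.4, -1.0, -6.3]
opening: 0.0135
(array([0.01, 0.27, 5.21]), array([-179.8,   -0.4,   91.6])) [0.49860621 0.14578742 0.18211846]
```

View pics/w15.png

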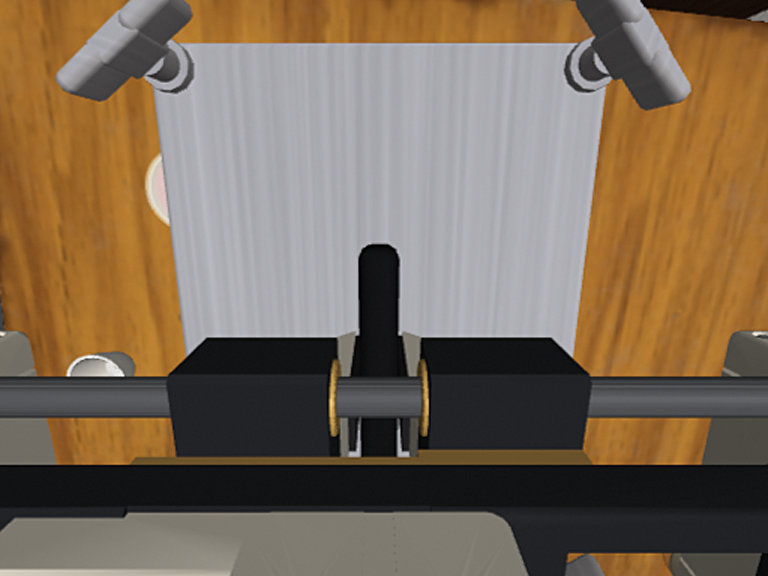

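```bash
python3 -m creep '[[[0,0.2,2,0,0,0,-1],[0,0.3,4,0,0,0,-1],[0,0.3,5,0,0,0,-1],[0,0.3,5.3,0,0,0,-1],[0,0.3,5.3,0,0,0,-1],[0,0.3,5.3,0,0,0,-1]]]' 60
python3 - <<'E'
from h import *
print(to_tool([.5013,.146,.112]),robot.observe()["tool_pos"])
im=robot.read_camera("scene"); crop(im,80,90,310,290,3,"pics/sc4.png")
E
```

```text
time: 26.6
tool_pos: [0.5033, 0.1461, 0.13]
tool_rot: [-3.142, -0.007, 1.598]
contact_force: [0.1, -1.9, -5.4]
opening: 0.0132
(array([-0. , -0.2,  1.8]), array([-180. ,   -0.4,   91.5])) [0.50333881 0.14609786 0.12997213]
```

View pics/sc4.png

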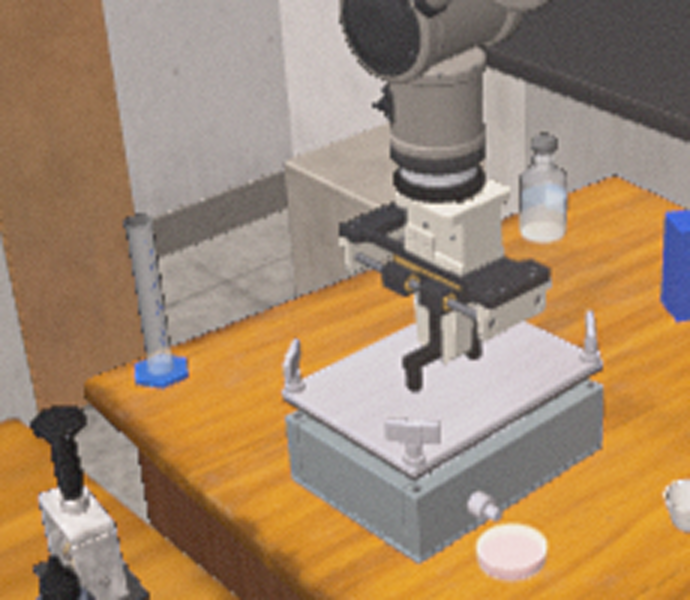

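```bash
python3 -m creep '[[[0,-0.1,0.4,0,0,0,-1],[0,-0.2,0.8,0,0,0,-1],[0,-0.2,1.1,0,0,0,-1],[0,-0.2,1.3,0,0,0,-1],[0,-0.2,1.5,0,0,0,-1],[0,-0.2,1.7,0,0,0,-1],[0,-0.2,1.7,0,0,0,-1]]]' 60
```

```text
time: 27.35
tool_pos: [0.5013, 0.1462, 0.1142]
tool_rot: [3.141, -0.006, 1.598]
contact_force: [-3.2, 0.0, 4.7]
opening: 0.0135
```

```bash
python3 -m creep '[[[0,0,0.2,0,0,0,-1],[0,0,0.2,0,0,0,-0.5],[0,0,0.1,0,0,0,0],[0,0,0,0,0,0,0],[0,0,-3,0,0,0,0],[0,0,-8,0,0,0,0],[-4,0,-13,0,0,0,-1],[-8,0,-18,0,0,0,-1]]]' 60;python3 -m creep '[[[-2,0,-5,0,0,0,-1],[-4,0,-6,0,0,0,-1],[-4,0,-6,0,0,0,-1]]]' 60
python3 - <<'E'
from h import *
im=robot.read_camera("scene"); crop(im,110,150,300,290,4,"pics/sc5.png")
im=robot.read_camera("side"); crop(im,150,170,320,290,4,"pics/si7.png")
im=robot.read_camera("wrist"); crop(im,0,0,512,384,1.5,"pics/w16.png");np.save("w16.npy",im); import pickle; pickle.dump(pose("wrist"),open("w16.pkl","wb"))
E
```

```text
time: 28.15
tool_pos: [0.5029, 0.0825, 0.2738]
tool_rot: [3.14, -0.006, 1.6]
contact_force: [0.6, -0.8, 0.1]
opening: 0.0342
time: 28.45
tool_pos: [0.5052, 0.04, 0.3366]
tool_rot: [3.133, -0.005, 1.597]
contact_force: [0.5, 0.5, -0.2]
opening: 0.0105
```

View pics/sc5.png

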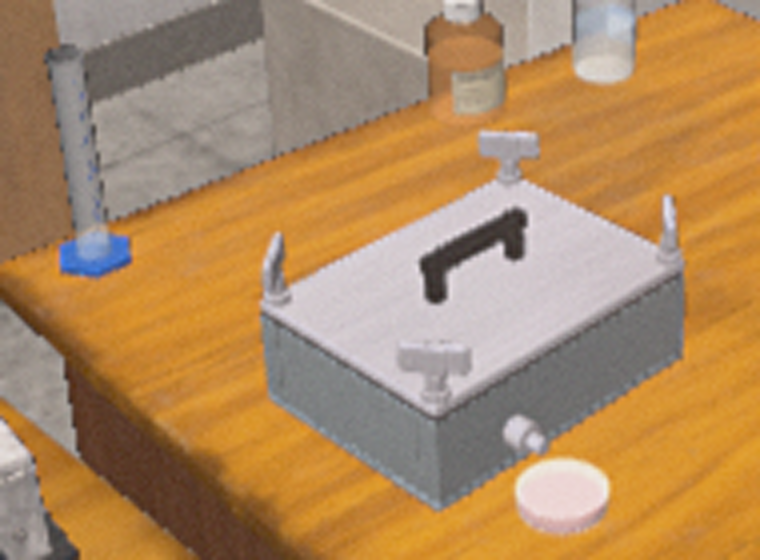

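View pics/si7.png

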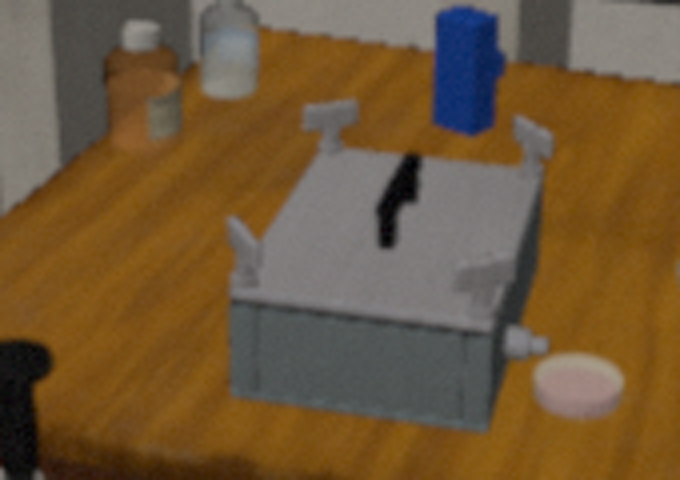

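View pics/w16.png

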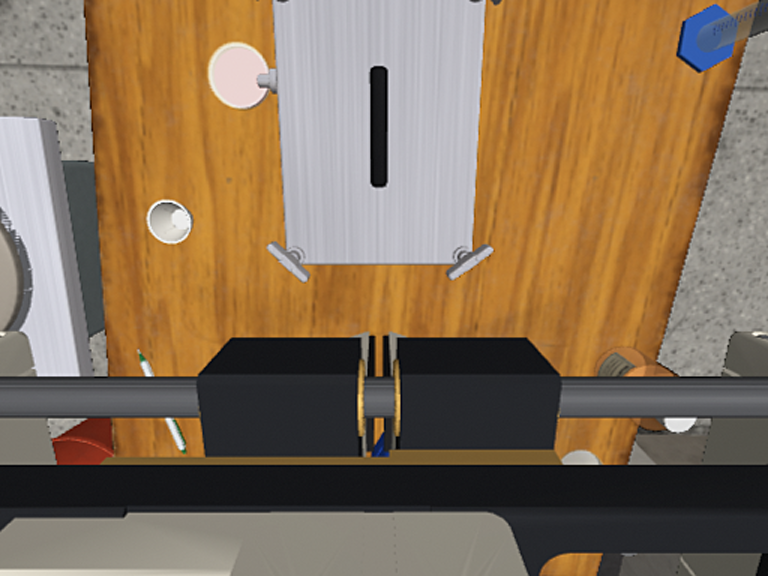

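Run:
```python
from h import *
im=np.load("w16.npy"); crop(im,170,150,340,200,4.5,"pics/w16c.png")
```

```text
(no output)
```

View pics/w16c.png

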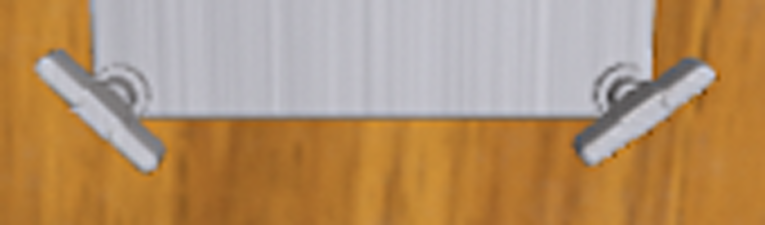

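Run:
```python
from h import *
import pickle; par=pickle.load(open("w16.pkl","rb"))
f=lambda u,v: back("wrist",(170+u/4.5,150+v/4.5),.120,par)[:2]
for a,b in [((45,66),(150,164)),((583,156),(708,70))]:
    A,B=f(*a),f(*b); d=B-A; print((A+B)/2,np.degrees(np.arctan2(d[1],d[0])),np.linalg.norm(d))
c=np.array([.5013,.146]); y=np.radians(1.55); R=np.array([[np.cos(y),-np.sin(y)],[np.sin(y),np.cos(y)]])
for i,p in enumerate([(-.077,.107),(.077,.107),(.077,-.107),(-.077,-.107)]): print(i,c+R@p)
h=[back("wrist",(379/1.5,67/1.5),.118,par),back("wrist",(379/1.5,186/1.5),.118,par)];print("handle",(h[0]+h[1])/2)
```

```text
[0.42794815 0.03733065] -43.31238461638471 0.039370087863966285
[0.58054198 0.04245613] 37.72663808916639 0.04151724224978564
0 [0.4214339  0.25087805]
1 [0.57537755 0.25504365]
2 [0.5811661  0.04112195]
3 [0.42722245 0.03695635]
handle [0.50118919 0.14630016 0.118     ]
```

```bash
python3 -m creep '[[[0,-2,1,0,0,-8,0],[0,-4,3,0,0,-16,0],[0,-6,6,0,0,-24,0],[-0.1,-7.8,10,0,0,-32,0],[-0.1,-7.8,14,0,0,-40,0],[-0.1,-7.8,17,0,0,-44,0],[-0.1,-7.8,17.5,0,0,-44,0],[-0.1,-7.8,17.5,0,0,-44,0]]]' 25
python3 - <<'E'
from h import *
print(to_tool([.4275,.037,.112]))
im=robot.read_camera("wrist"); crop(im,0,0,512,384,1.5,"pics/w17.png")
E
```

```text
time: 29.4
tool_pos: [0.425, 0.0412, 0.1566]
tool_rot: [3.138, -0.008, 2.367]
contact_force: [-0.3, 0.6, 0.5]
opening: 0.0459
(array([-0.48, -0.13,  4.46]), array([179.8,  -0.4, 135.6]))
```

View pics/w17.png

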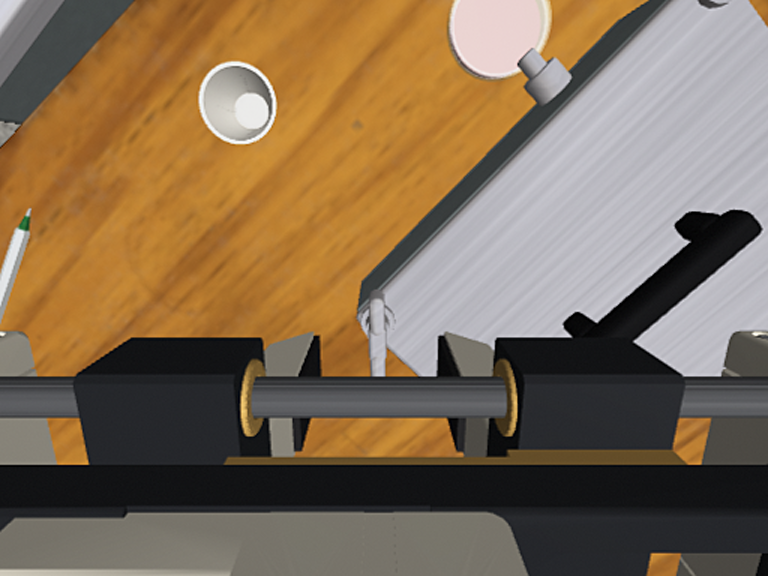

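```bash
python3 -m creep '[[[-0.4,-0.1,2,0,0,0,0],[-0.4,-0.1,4.3,0,0,0,0],[-0.4,-0.1,4.3,0,0,0,0],[-0.4,-0.1,4.3,0,0,0,-0.5],[-0.4,-0.1,4.3,0,0,0,-1],[-0.4,-0.1,4.3,0,0,0,-1],[-0.4,-0.1,4.3,0,0,0,-1],[-0.4,-0.1,4.3,0,0,0,-1]]]' 25
python3 - <<'E'
from h import *
s=robot.observe(); print(s["tool_pos"],s["tool_rot"],s["opening"],s["contact_force"],s["torque"])
E
```

```text
time: 30.25
tool_pos: [0.4282, 0.0378, 0.1151]
tool_rot: [3.136, -0.005, 2.367]
contact_force: [0.4, -0.5, 0.1]
opening: 0.0102
[0.42823553 0.03784188 0.11514818] [ 3.13616144 -0.00471908  2.36675756] 0.010205871119316128 [ 0.41073231 -0.50600432  0.071965  ] [ 0.08944656 -0.06115106 -0.01133773]
```

```bash
python3 -m creep '[[[0,0,0,0,0,0,-1],[0,0,0,0,0,8,-1],[0,0,0,0,0,16,-1],[0,0,0,0,0,24,-1],[0,0,0,0,0,32,-1],[0,0,0,0,0,40,-1],[0,0,0,0,0,42.5,-1],[0,0,0,0,0,42.5,-1]]]' 25
python3 - <<'E'
from h import *
s=robot.observe(); print(s["tool_pos"],np.degrees(s["tool_rot"]),s["opening"],s["contact_force"],s["torque"])
E
```

```text
time: 31.05
tool_pos: [0.4276, 0.0376, 0.1151]
tool_rot: [-3.141, -0.007, 1.625]
contact_force: [-3.5, -2.0, 1.9]
opening: 0.0084
[0.42764962 0.03764979 0.11511495] [-179.96672335   -0.39209027   93.10100813] 0.008433461609502556 [-3.47519845 -1.97696841  1.85610001] [-0.42154196  0.52721741 -0.04982953]
```

```bash
python3 -m creep '[[[0,0,0,0,0,0,0],[0,0,0,0,0,0,0],[0,0,-4,0,0,0,0],[0,0,-8,0,0,0,0],[4,3,-8,0,0,-8,0],[8,6,-8,0,0,-16,0],[12,9,-8,0,0,-24,0],[16,12,-8,0,0,-32,0]]]' 25;python3 - <<'E'
from h import *
s=robot.observe(); print(s["tool_pos"]); print(to_tool([.5755,.255,.16]))
E
```

```text
time: 31.85
tool_pos: [0.5399, 0.2053, 0.1964]
tool_rot: [3.137, -0.006, 2.19]
contact_force: [1.4, -0.1, 0.4]
opening: 0.0458
[0.53993835 0.20530592 0.19635513]
(array([1.98, 5.78, 3.64]), array([179.8,  -0.3, 125.5]))
```

```bash
python3 -m creep '[[[1,3,0,0,0,-6.5,0],[2,5.8,2,0,0,-6.5,0],[2,5.8,3.6,0,0,-6.5,0],[2,5.8,3.6,0,0,-6.5,0],[2,5.8,3.6,0,0,-6.5,0]]]' 25;python3 - <<'E'
from h import *
s=robot.observe(); print(s["tool_pos"]); print(to_tool([.5755,.255,.113]))
im=robot.read_camera("wrist"); crop(im,0,0,512,384,1.5,"pics/w18.png")
E
```

```text
time: 32.35
tool_pos: [0.5755, 0.2554, 0.1607]
tool_rot: [3.137, -0.006, 2.304]
contact_force: [-0.6, -0.3, 0.4]
opening: 0.0457
[0.57545163 0.25538695 0.16069189]
(array([-0.03, -0.02,  4.77]), array([179.8,  -0.3, 132. ]))
```

View pics/w18.png

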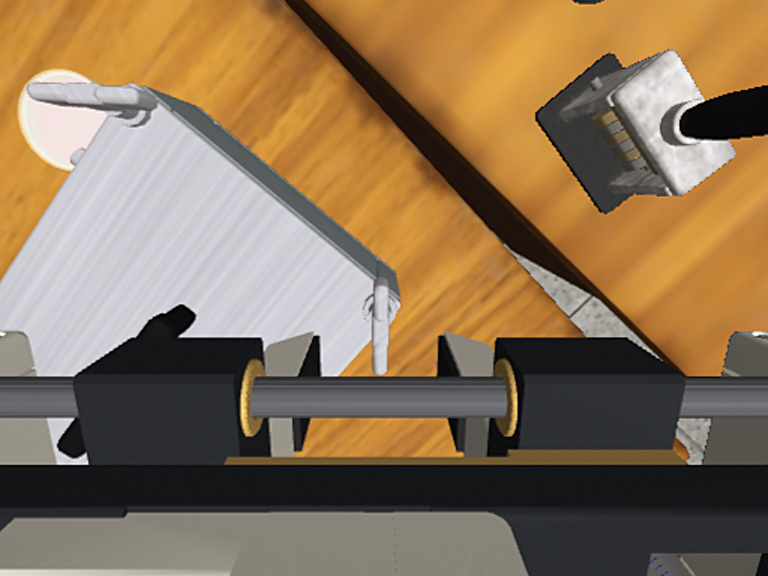

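```bash
python3 -m creep '[[[0,0,2.5,0,0,0,0],[0,0,4.6,0,0,0,0],[0,0,4.6,0,0,0,0],[0,0,4.6,0,0,0,-0.5],[0,0,4.6,0,0,0,-1],[0,0,4.6,0,0,0,-1],[0,0,4.6,0,0,0,-1],[0,0,4.6,0,0,0,-1]]]' 25; python3 -m creep '[[[0,0,0,0,0,0,-1],[0,0,0,0,0,8,-1],[0,0,0,0,0,16,-1],[0,0,0,0,0,24,-1],[0,0,0,0,0,32,-1],[0,0,0,0,0,38.5,-1],[0,0,0,0,0,38.5,-1],[0,0,0,0,0,38.5,-1]]]' 25;python3 - <<'E'
from h import *
s=robot.observe(); print(np.degrees(s["tool_rot"]),s["torque"]); print(to_tool([.5812,.041,.19]))
E
```

```text
time: 33.2
tool_pos: [0.5761, 0.2557, 0.1161]
tool_rot: [3.135, -0.005, 2.303]
contact_force: [-0.4, -0.7, 0.2]
opening: 0.0106
time: 34.0
tool_pos: [0.5755, 0.2555, 0.116]
tool_rot: [3.141, -0.007, 1.634]
contact_force: [-3.0, -0.3, 1.1]
opening: 0.0078
[179.95049348  -0.41763236  93.63725841] [-0.3137964   0.5263674  -0.03382817]
(array([-21.45,  -0.79,  -7.4 ]), array([180. ,  -0.4,  93.6]))
```

```bash
python3 -m creep '[[[0,0,0,0,0,0,0],[0,0,0,0,0,0,0],[0,0,-4,0,0,0,0],[0,0,-8,0,0,0,0],[-4.5,-0.2,-8,0,0,8,0],[-9,-0.4,-8,0,0,16,0],[-13.5,-0.6,-8,0,0,24,0],[-18,-0.8,-8,0,0,32,0]]]' 25;python3 -m creep '[[[-2,-2,0,0,0,8,0],[-3,-2,0,0,0,16,0],[-3,-2,0,0,0,24,0],[-3,-2,0,0,0,24,0]]]' 25;python3 - <<'E'
from h import *
s=robot.observe(); print(s["tool_pos"]); print(to_tool([.5812,.041,.16]))
E
```

```text
time: 34.8
tool_pos: [0.5791, 0.0733, 0.195]
tool_rot: [-3.14, -0.007, 1.072]
contact_force: [0.7, 0.2, -0.3]
opening: 0.0458
time: 35.2
tool_pos: [0.5475, 0.0561, 0.1951]
tool_rot: [-3.138, -0.007, 0.651]
contact_force: [0.2, 0.4, -0.3]
opening: 0.0459
[0.54745851 0.05607678 0.19514699]
(array([1.77, 3.24, 3.51]), array([-179.8,   -0.4,   37.3]))
```

```bash
python3 -m creep '[[[1,2,1.5,0,0,0,0],[1.8,3.2,3.5,0,0,0,0],[1.8,3.2,3.5,0,0,0,0],[1.8,3.2,3.5,0,0,0,0]]]' 25;python3 - <<'E'
from h import *
s=robot.observe(); print(s["tool_pos"]); print(to_tool([.5812,.041,.113]))
im=robot.read_camera("wrist"); crop(im,0,0,512,384,1.5,"pics/w19.png")
E
```

```text
time: 35.6
tool_pos: [0.581, 0.0421, 0.1599]
tool_rot: [-3.137, -0.006, 0.654]
contact_force: [0.2, -0.1, -0.7]
opening: 0.0461
[0.5810065  0.04212411 0.15986176]
(array([-0.05,  0.1 ,  4.69]), array([-179.7,   -0.3,   37.5]))
```

View pics/w19.png

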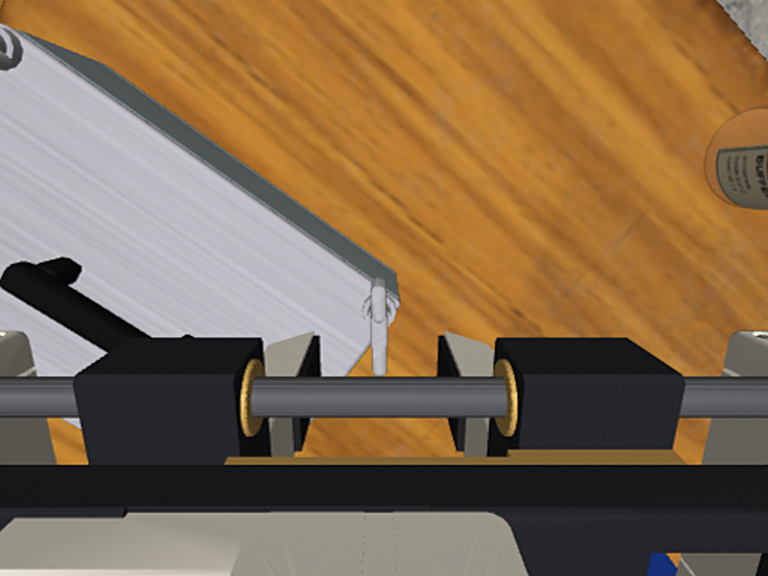

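```bash
python3 -m creep '[[[0,0.1,2.5,0,0,0,0],[0,0.1,4.6,0,0,0,0],[0,0.1,4.6,0,0,0,0],[0,0.1,4.6,0,0,0,-0.5],[0,0.1,4.6,0,0,0,-1],[0,0.1,4.6,0,0,0,-1],[0,0.1,4.6,0,0,0,-1],[0,0.1,4.6,0,0,0,-1]]]' 25; python3 -m creep '[[[0,0,0,0,0,0,-1],[0,0,0,0,0,8,-1],[0,0,0,0,0,16,-1],[0,0,0,0,0,24,-1],[0,0,0,0,0,32,-1],[0,0,0,0,0,34,-1],[0,0,0,0,0,34,-1],[0,0,0,0,0,34,-1]]]' 25;python3 - <<'E'
from h import *
s=robot.observe(); print(np.degrees(s["tool_rot"]),s["torque"]); print(to_tool([.4214,.2509,.19]))
E
```

```text
time: 36.45
tool_pos: [0.5821, 0.0418, 0.1151]
tool_rot: [-3.138, -0.008, 0.654]
contact_force: [-0.0, 0.4, -0.3]
opening: 0.0103
time: 37.25
tool_pos: [0.5818, 0.042, 0.1151]
tool_rot: [-3.134, -0.004, 0.062]
contact_force: [-2.4, 2.1, 1.1]
opening: 0.008
[-179.56730321   -0.21172993    3.53325108] [ 0.31650501  0.41322147 -0.04177368]
(array([-14.72, -21.84,  -7.49]), array([-179.6,   -0.2,    3.5]))
```

```bash
python3 -m creep '[[[0,0,0,0,0,0,0],[0,0,0,0,0,0,0],[0,0,-4,0,0,0,0],[0,0,-8,0,0,0,0],[-2.5,-4,-8,0,0,-8,0],[-5,-8,-8,0,0,-16,0],[-7.5,-12,-8,0,0,-24,0],[-10,-16,-8,0,0,-32,0]]]' 25;python3 - <<'E'
from h import *
print(to_tool([.4214,.2509,.16]))
E
```

```text
time: 38.05
tool_pos: [0.471, 0.1959, 0.1961]
tool_rot: [-3.138, -0.008, 0.625]
contact_force: [0.2, 0.5, 0.3]
opening: 0.0459
(array([-0.8 , -7.37,  3.61]), array([-179.8,   -0.5,   35.8]))
```

```bash
python3 -m creep '[[[-0.4,-4,0,0,0,-4.2,0],[-0.8,-7.4,2,0,0,-4.2,0],[-0.8,-7.4,3.6,0,0,-4.2,0],[-0.8,-7.4,3.6,0,0,-4.2,0],[-0.8,-7.4,3.6,0,0,-4.2,0]]]' 25;python3 - <<'E'
from h import *
s=robot.observe(); print(s["tool_pos"]); print(to_tool([.4214,.2509,.113]))
im=robot.read_camera("wrist"); crop(im,0,0,512,384,1.5,"pics/w20.png")
E
```

```text
time: 38.55
tool_pos: [0.422, 0.2513, 0.1607]
tool_rot: [-3.139, -0.009, 0.699]
contact_force: [0.1, -0.2, 1.0]
opening: 0.0463
[0.42196101 0.25131852 0.16074755]
(array([-0.07, -0.  ,  4.77]), array([-179.8,   -0.5,   40. ]))
```

View pics/w20.png

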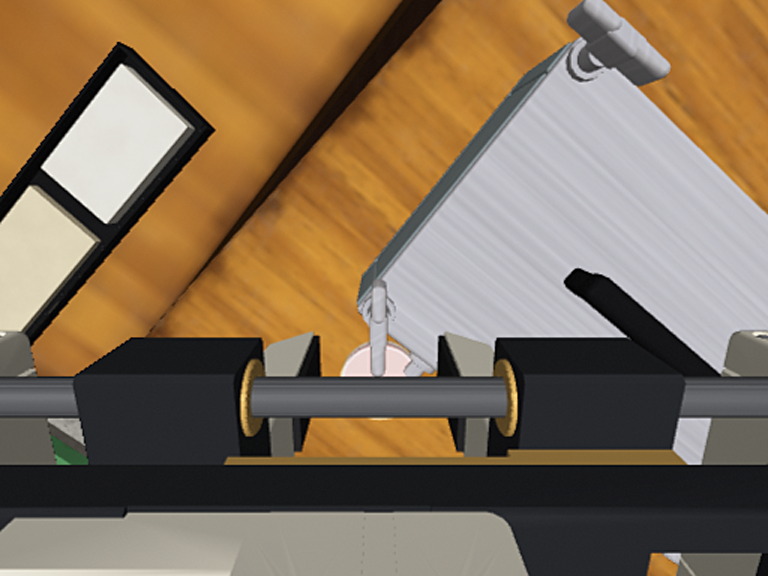

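Aligned again; turn from 40° to about 3.5°, so +36.5.

```bash
python3 -m creep '[[[0,0,2.5,0,0,0,0],[0,0,4.6,0,0,0,0],[0,0,4.6,0,0,0,0],[0,0,4.6,0,0,0,-0.5],[0,0,4.6,0,0,0,-1],[0,0,4.6,0,0,0,-1],[0,0,4.6,0,0,0,-1],[0,0,4.6,0,0,0,-1]]]' 25; python3 -m creep '[[[0,0,0,0,0,0,-1],[0,0,0,0,0,8,-1],[0,0,0,0,0,16,-1],[0,0,0,0,0,24,-1],[0,0,0,0,0,32,-1],[0,0,0,0,0,36.5,-1],[0,0,0,0,0,36.5,-1],[0,0,0,0,0,36.5,-1]]]' 25;python3 - <<'E'
from h import *
s=robot.observe(); print(np.degrees(s["tool_rot"]),s["torque"]); print(to_tool([.4275,.037,.19]))
E
```

```text
time: 39.4
tool_pos: [0.4228, 0.2517, 0.1156]
tool_rot: [-3.139, -0.01, 0.698]
contact_force: [-0.2, -0.0, 0.4]
opening: 0.0104
time: 40.2
tool_pos: [0.4228, 0.2514, 0.1155]
tool_rot: [-3.134, -0.007, 0.064]
contact_force: [0.8, -3.4, 0.6]
opening: 0.0078
[-179.57795311   -0.39465231    3.64039821] [-0.56660354  0.00874797  0.0009722 ]
(array([-0.89, 21.42, -7.45]), array([-179.6,   -0.4,    3.6]))
```

```bash
python3 -m creep '[[[0,0,0,0,0,0,0],[0,0,0,0,0,0,0],[0,0,-4,0,0,0,0],[0,0,-8,0,0,-6,0],[1,4,-11,0,0,-14,0],[2,8,-14,0,0,-22,0],[3,12,-17,0,0,-30,0],[3.7,16,-20,0,0,-38,0]]]' 25;python3 -m creep '[[[2.8,3,-3,0,0,-8,0],[4,4,-4,0,0,-16,0],[4,4,-4,0,0,-24,0],[4,4,-4,0,0,-32,0],[4,4,-4,0,0,-40,0],[4,4,-4,0,0,-48,0],[4,4,-4,0,0,-51.5,0],[4,4,-4,0,0,-51.5,0]]]' 25
python3 - <<'E'
from h import *
im=robot.read_camera("wrist"); crop(im,0,0,512,384,1.5,"pics/w21.png");np.save("w21.npy",im); import pickle; pickle.dump(pose("wrist"),open("w21.pkl","wb"))
im=robot.read_camera("scene"); crop(im,110,150,300,290,4,"pics/sc6.png")
E
```

```text
time: 41.0
tool_pos: [0.4669, 0.0998, 0.3096]
tool_rot: [-3.14, -0.011, 0.727]
contact_force: [0.7, 0.2, -0.7]
opening: 0.0458
time: 41.8
tool_pos: [0.5231, 0.0964, 0.35]
tool_rot: [3.134, -0.008, 1.627]
contact_force: [-0.1, -0.0, -0.3]
opening: 0.0459
```

View pics/w21.png

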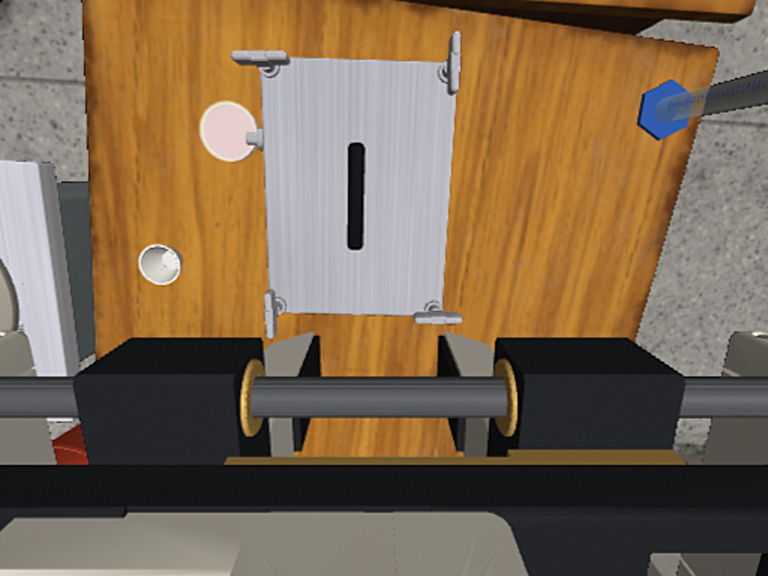

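View pics/sc6.png

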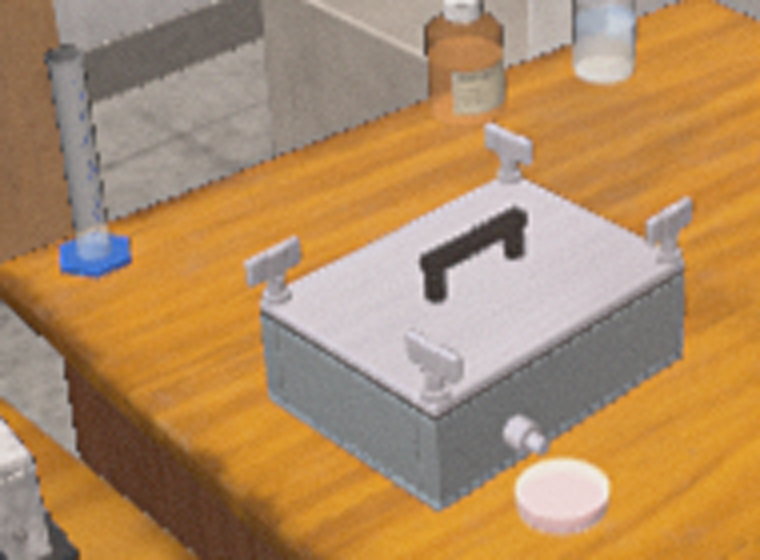

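```bash
python3 -m creep '[[[-2,-4,2,0,0,0,0],[-4,-8,5,0,0,0,0],[-5.4,-9.9,9,0,0,0,0],[-5.4,-9.9,14,0,0,0,0],[-5.4,-9.9,18,0,0,0,0],[-5.4,-9.9,19,0,0,0,0],[-5.4,-9.9,19,0,0,0,0]]]' 25;python3 - <<'E'
from h import *
s=robot.observe(); print(s["tool_pos"]); print(to_tool([.4275,.037,.113]))
im=robot.read_camera("wrist"); crop(im,150,150,350,260,3,"pics/w22.png")
E
```

```text
time: 42.6
tool_pos: [0.4282, 0.0388, 0.1583]
tool_rot: [3.136, -0.009, 1.624]
contact_force: [0.3, 1.1, -0.1]
opening: 0.046
[0.4281828  0.03877803 0.15832656]
(array([-0.17, -0.08,  4.53]), array([179.7,  -0.5,  93. ]))
```

View pics/w22.png

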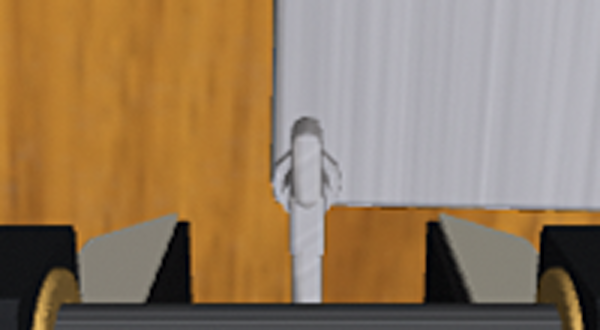

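```bash
python3 -m creep '[[[-0.1,0,2.5,0,0,0,0],[-0.1,0,4.4,0,0,0,0],[-0.1,0,4.4,0,0,0,0],[-0.1,0,4.4,0,0,0,-0.5],[-0.1,0,4.4,0,0,0,-1],[-0.1,0,4.4,0,0,0,-1],[-0.1,0,4.4,0,0,0,-1],[-0.1,0,4.4,0,0,0,-1]]]' 25; python3 -m creep '[[[0,0,0,0,0,0,-1],[0,0,0,0,0,8,-1],[0,0,0,0,0,16,-1],[0,0,0,0,0,24,-1],[0,0,0,0,0,32,-1],[0,0,0,0,0,40,-1],[0,0,0,0,0,43,-1],[0,0,0,0,0,46,-1]]]' 25; python3 -m creep '[[[0,0,0,0,0,1,-1],[0,0,0,0,0,2,-1],[0,0,0,0,0,2,-1]]]'
python3 - <<'E'
from h import *
s=robot.observe(); print(np.degrees(s["tool_rot"]),s["torque"]); print(to_tool([.5758,.2552,.19]))
E
```

```text
time: 43.45
tool_pos: [0.4297, 0.0381, 0.1161]
tool_rot: [3.133, -0.008, 1.624]
contact_force: [-5.3, -2.3, 3.7]
opening: 0.0104
time: 44.25
tool_pos: [0.4296, 0.0378, 0.116]
tool_rot: [3.141, -0.011, 0.82]
contact_force: [-1.3, -1.2, 0.1]
opening: 0.008
time: 44.55
tool_pos: [0.4295, 0.0378, 0.116]
tool_rot: [3.142, -0.011, 0.786]
contact_force: [-0.2, 0.0, 1.7]
opening: 0.0083
[179.99603728  -0.61714722  45.02328496] [-0.12379374  0.29140433  0.52527851]
(array([25.72, -5.02, -7.4 ]), array([180. ,  -0.6,  45. ]))
```

```bash
python3 -m creep '[[[0,0,0,0,0,0,0],[0,0,0,0,0,0,0],[0,0,-4,0,0,0,0],[0,0,-8,0,0,-4,0],[4.5,-1,-8,0,0,-12,0],[9,-2,-8,0,0,-20,0],[13.5,-3,-8,0,0,-28,0],[18,-4,-8,0,0,-36,0]]]' 25;python3 - <<'E'
from h import *
print(to_tool([.5758,.2552,.16]))
E
```

```text
time: 45.35
tool_pos: [0.5287, 0.1945, 0.1982]
tool_rot: [3.134, -0.009, 1.419]
contact_force: [0.8, -1.0, 0.5]
opening: 0.0459
(array([6.71, 3.74, 3.82]), array([179.6,  -0.5,  81.3]))
```

```bash
python3 -m creep '[[[4,2,0,0,0,-8,0],[6.7,3.7,2,0,0,-12.3,0],[6.7,3.7,3.8,0,0,-12.3,0],[6.7,3.7,3.8,0,0,-12.3,0],[6.7,3.7,3.8,0,0,-12.3,0]]]' 25;python3 - <<'E'
from h import *
s=robot.observe(); print(s["tool_pos"]); print(to_tool([.5758,.2552,.113]))
im=robot.read_camera("wrist"); crop(im,150,150,350,260,3,"pics/w23.png")
E
```

```text
time: 45.85
tool_pos: [0.5755, 0.2553, 0.1609]
tool_rot: [3.134, -0.007, 1.634]
contact_force: [0.7, -0.3, 0.3]
opening: 0.0463
[0.57546317 0.25525834 0.16094298]
(array([-0.01,  0.03,  4.79]), array([179.5,  -0.4,  93.6]))
```

View pics/w23.png

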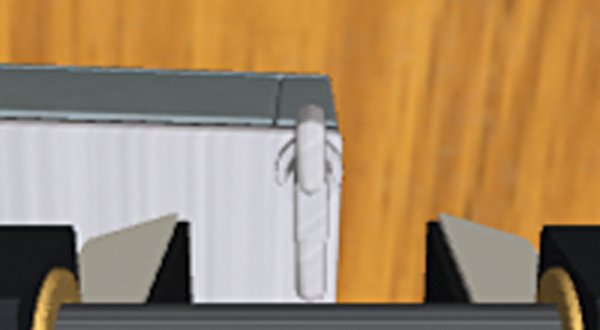

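```bash
python3 -m creep '[[[0,0.1,2.5,0,0,0,0],[0,0.1,4.6,0,0,0,0],[0,0.1,4.6,0,0,0,0],[0,0.1,4.6,0,0,0,-0.5],[0,0.1,4.6,0,0,0,-1],[0,0.1,4.6,0,0,0,-1],[0,0.1,4.6,0,0,0,-1],[0,0.1,4.6,0,0,0,-1]]]' 25; python3 -m creep '[[[0,0,0,0,0,0,-1],[0,0,0,0,0,8,-1],[0,0,0,0,0,16,-1],[0,0,0,0,0,24,-1],[0,0,0,0,0,32,-1],[0,0,0,0,0,40,-1],[0,0,0,0,0,43,-1],[0,0,0,0,0,46,-1]]]' 25; python3 -m creep '[[[0,0,0,0,0,1,-1],[0,0,0,0,0,2,-1],[0,0,0,0,0,2,-1]]]'
python3 - <<'E'
from h import *
s=robot.observe(); print(np.degrees(s["tool_rot"]),s["torque"]); print(to_tool([.5815,.0415,.19]))
E
```

```text
time: 46.7
tool_pos: [0.5775, 0.2557, 0.1165]
tool_rot: [3.131, -0.008, 1.633]
contact_force: [0.1, -0.0, -0.4]
opening: 0.0111
time: 47.5
tool_pos: [0.5771, 0.2556, 0.1164]
tool_rot: [3.14, -0.012, 0.829]
contact_force: [-1.0, -2.1, 0.6]
opening: 0.0078
time: 47.8
tool_pos: [0.5772, 0.2555, 0.1165]
tool_rot: [3.14, -0.012, 0.795]
contact_force: [0.4, -0.6, -0.1]
opening: 0.0084
[179.92407526  -0.68871519  45.53785077] [-0.18764177  0.02017225  0.42258971]
(array([-14.97,  15.3 ,  -7.35]), array([179.9,  -0.7,  45.5]))
```

```bash
python3 -m creep '[[[0,0,0,0,0,0,0],[0,0,0,0,0,0,0],[0,0,-4,0,0,0,0],[0,0,-8,0,0,4,0],[-3,3,-8,0,0,12,0],[-6,6,-8,0,0,20,0],[-9,9,-8,0,0,28,0],[-12,12.3,-8,0,0,36,0]]]' 25;python3 - <<'E'
from h import *
print(to_tool([.5815,.0415,.16]))
E
```

```text
time: 48.6
tool_pos: [0.5799, 0.0819, 0.1954]
tool_rot: [-3.135, -0.011, 0.161]
contact_force: [0.9, 0.6, -0.0]
opening: 0.0459
(array([-0.49,  4.02,  3.54]), array([-179.6,   -0.6,    9.2]))
```

```bash
python3 -m creep '[[[-0.5,3,0,0,0,5.7,0],[-0.5,4,2,0,0,5.7,0],[-0.5,4,3.5,0,0,5.7,0],[-0.5,4,3.5,0,0,5.7,0],[-0.5,4,3.5,0,0,5.7,0]]]' 25;python3 - <<'E'
from h import *
s=robot.observe(); print(s["tool_pos"]); print(to_tool([.5818,.042,.113]))
im=robot.read_camera("wrist"); crop(im,150,150,350,260,3,"pics/w24.png")
E
```

```text
time: 49.1
tool_pos: [0.5818, 0.0421, 0.1604]
tool_rot: [-3.134, -0.01, 0.062]
contact_force: [0.1, 0.7, 0.3]
opening: 0.0458
[0.58178798 0.04208785 0.16036646]
(array([0.  , 0.01, 4.74]), array([-179.6,   -0.6,    3.5]))
```

View pics/w24.png

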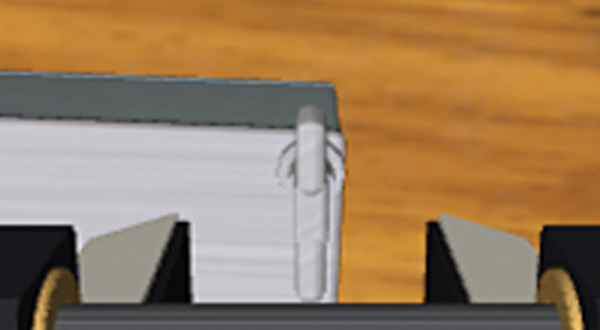

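```bash
python3 -m creep '[[[0,0,2.5,0,0,0,0],[0,0,4.6,0,0,0,0],[0,0,4.6,0,0,0,0],[0,0,4.6,0,0,0,-0.5],[0,0,4.6,0,0,0,-1],[0,0,4.6,0,0,0,-1],[0,0,4.6,0,0,0,-1],[0,0,4.6,0,0,0,-1]]]' 25; python3 -m creep '[[[0,0,0,0,0,0,-1],[0,0,0,0,0,8,-1],[0,0,0,0,0,16,-1],[0,0,0,0,0,24,-1],[0,0,0,0,0,32,-1],[0,0,0,0,0,40,-1],[0,0,0,0,0,43,-1],[0,0,0,0,0,46,-1]]]' 25; python3 -m creep '[[[0,0,0,0,0,1,-1],[0,0,0,0,0,2,-1],[0,0,0,0,0,2,-1]]]'
python3 - <<'E'
from h import *
s=robot.observe(); print(np.degrees(s["tool_rot"]),s["torque"]); print(to_tool([.4225,.2513,.19]))
E
```

```text
time: 49.95
tool_pos: [0.5828, 0.0426, 0.1154]
tool_rot: [-3.134, -0.012, 0.062]
contact_force: [0.3, 0.2, 0.1]
opening: 0.0109
time: 50.75
tool_pos: [0.5827, 0.0423, 0.1154]
tool_rot: [-3.128, -0.003, -0.742]
contact_force: [0.3, -0.7, 0.1]
opening: 0.0082
time: 51.05
tool_pos: [0.5827, 0.0422, 0.1154]
tool_rot: [-3.129, -0.003, -0.776]
contact_force: [-0.2, -0.8, 0.6]
opening: 0.008
[-1.79260929e+02 -1.77127783e-01 -4.44856482e+01] [-0.20464016  0.28088273  0.52805564]
(array([-26.08,  -3.7 ,  -7.46]), array([-179.3,   -0.2,  -44.5]))
```

```bash
python3 -m creep '[[[0,0,0,0,0,0,0],[0,0,0,0,0,0,0],[0,0,-4,0,0,0,0],[0,0,-8,0,0,-4,0],[-4.5,-0.7,-8,0,0,-12,0],[-9,-1.4,-8,0,0,-20,0],[-13.5,-2,-8,0,0,-28,0],[-18,-2.7,-8,0,0,-36,0]]]' 25;python3 - <<'E'
from h import *
print(to_tool([.4225,.2513,.16]))
E
```

```text
time: 51.85
tool_pos: [0.471, 0.1882, 0.1954]
tool_rot: [-3.132, -0.01, -0.143]
contact_force: [0.1, -0.0, 0.0]
opening: 0.0458
(array([-5.71, -5.55,  3.54]), array([-179.5,   -0.6,   -8.2]))
```

```bash
python3 -m creep '[[[-3,-3,0,0,0,-8,0],[-5.7,-5.5,2,0,0,-11.8,0],[-5.7,-5.5,3.5,0,0,-11.8,0],[-5.7,-5.5,3.5,0,0,-11.8,0],[-5.7,-5.5,3.5,0,0,-11.8,0]]]' 25;python3 - <<'E'
from h import *
s=robot.observe(); print(s["tool_pos"]); print(to_tool([.4225,.2513,.113]))
im=robot.read_camera("wrist"); crop(im,150,150,350,260,3,"pics/w25.png")
E
```

```text
time: 52.35
tool_pos: [0.4233, 0.251, 0.1607]
tool_rot: [-3.134, -0.012, 0.062]
contact_force: [0.1, -0.4, 1.0]
opening: 0.0456
[0.42326963 0.25104204 0.16067408]
(array([-0.08, -0.03,  4.77]), array([-179.6,   -0.7,    3.6]))
```

View pics/w25.png

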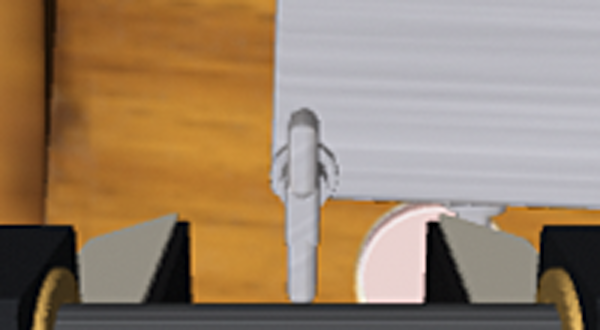

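```bash
python3 -m creep '[[[-0.1,-0.1,2.5,0,0,0,0],[-0.1,-0.1,4.6,0,0,0,0],[-0.1,-0.1,4.6,0,0,0,0],[-0.1,-0.1,4.6,0,0,0,-0.5],[-0.1,-0.1,4.6,0,0,0,-1],[-0.1,-0.1,4.6,0,0,0,-1],[-0.1,-0.1,4.6,0,0,0,-1],[-0.1,-0.1,4.6,0,0,0,-1]]]' 25; python3 -m creep '[[[0,0,0,0,0,0,-1],[0,0,0,0,0,8,-1],[0,0,0,0,0,16,-1],[0,0,0,0,0,24,-1],[0,0,0,0,0,32,-1],[0,0,0,0,0,40,-1],[0,0,0,0,0,43,-1],[0,0,0,0,0,46,-1]]]' 25; python3 -m creep '[[[0,0,0,0,0,1,-1],[0,0,0,0,0,2,-1],[0,0,0,0,0,2,-1]]]'
python3 - <<'E'
from h import *
s=robot.observe(); print(np.degrees(s["tool_rot"]),s["torque"])
E
python3 -m creep '[[[0,0,0,0,0,0,0],[0,0,0,0,0,0,0],[0,0,-4,0,0,0,0],[0,0,-8,0,0,-4,0],[0,3,-11,0,0,-12,0],[-3,6,-14,0,0,-20,0],[-6,9,-17,0,0,-28,0],[-9,12,-20,0,0,-36,0]]]' 25
```

```text
time: 53.2
tool_pos: [0.4234, 0.2523, 0.1155]
tool_rot: [-3.134, -0.014, 0.062]
contact_force: [-0.1, 1.3, 0.8]
opening: 0.0106
time: 54.0
tool_pos: [0.4233, 0.2522, 0.1155]
tool_rot: [-3.127, -0.004, -0.742]
contact_force: [0.9, 0.8, -0.2]
opening: 0.0078
time: 54.3
tool_pos: [0.4235, 0.2524, 0.1155]
tool_rot: [-3.126, -0.004, -0.777]
contact_force: [1.6, 1.3, -2.4]
opening: 0.0082
[-179.10195669   -0.23378383  -44.51086025] [ 0.24063498 -0.04043403  0.42549949]
time: 55.1
tool_pos: [0.2755, 0.2277, 0.3108]
tool_rot: [-3.131, -0.012, -0.144]
contact_force: [-0.5, 1.0, 0.4]
opening: 0.046
```

```bash
python3 -m creep '[[[4,2,-1,0,0,-8,0],[8,4,-2,0,0,-16,0],[12,6,-3,0,0,-24,0],[16,8,-4,0,0,-32,0],[20,10,-4,0,0,-40,0],[24,10.4,-4,0,0,-48,0],[26.2,10.4,-4,0,0,-56,0],[26.2,10.4,-4,0,0,-64,0]]]';python3 -m creep '[[[0,0,0,0,0,-8,0],[0,0,0,0,0,-16,0],[0,0,0,0,0,-24,0],[0,0,0,0,0,-32,0],[0,0,0,0,0,-34,0],[0,0,0,0,0,-34,0]]]'
python3 - <<'E'
from h import *
im=robot.read_camera("wrist"); crop(im,0,0,512,384,1.5,"pics/w26.png");crop(im,140,0,340,240,3,"pics/w26c.png");np.save("w26.npy",im); import pickle; pickle.dump(pose("wrist"),open("w26.pkl","wb"))
im=robot.read_camera("scene"); crop(im,110,130,420,300,2.5,"pics/sc7.png")
im=robot.read_camera("side"); crop(im,110,150,370,290,3,"pics/si8.png")
E
```

```text
time: 55.9
tool_pos: [0.5215, 0.0855, 0.3516]
tool_rot: [3.136, -0.013, 0.977]
contact_force: [-0.2, 0.6, -0.0]
opening: 0.0459
time: 56.5
tool_pos: [0.5213, 0.0854, 0.3515]
tool_rot: [3.13, -0.008, 1.57]
contact_force: [0.9, -0.5, -0.1]
opening: 0.0461
```

View pics/w26c.png

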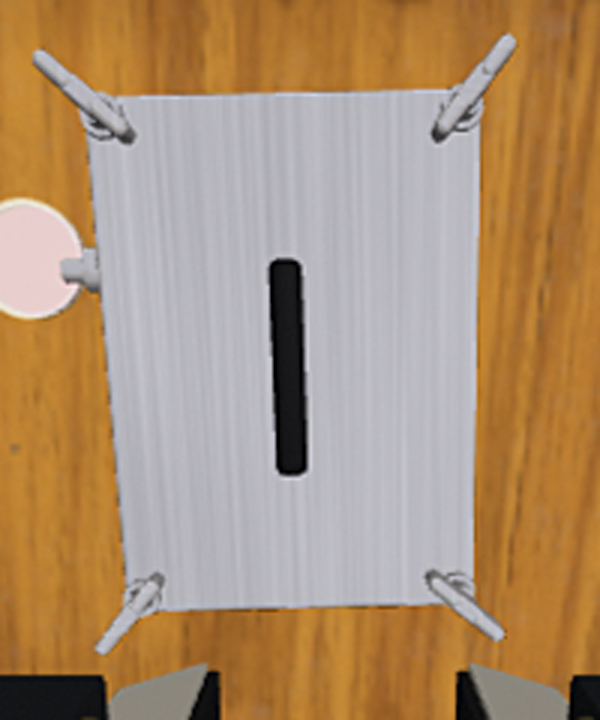

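View pics/sc7.png

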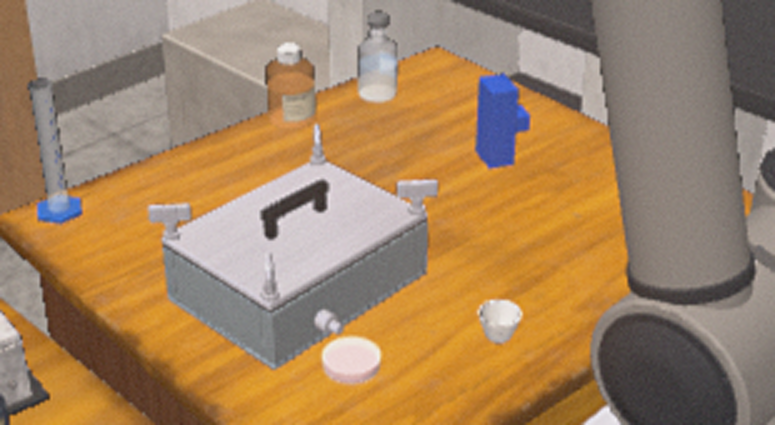

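View pics/si8.png

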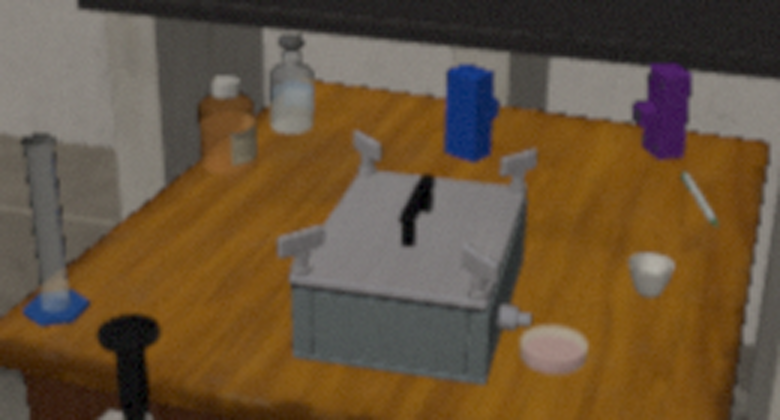

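Run:
```python
from h import *
import pickle; par=pickle.load(open("w26.pkl","rb"))
f=lambda u,v,z: back("wrist",(140+u/3,v/3),z,par)[:2]
for n,a,b in [(0,(38,58),(126,134)),(1,(438,134),(508,42)),(2,(433,579),(498,635)),(3,(102,648),(157,581))]:
    A,B=f(*a,.118),f(*b,.118); d=B-A; t=np.degrees(np.arctan2(d[1],d[0])); print(n,t,np.linalg.norm(d).round(4),"value",np.radians(((46.55 if n in(0,2) else 136.55)-t)%180))
h=(f(286,260,.118)+f(291,473,.118))/2; print("handle",h)
```

```text
0 -39.64436688142994 0.042 value 1.5043754987529094
1 51.10831961223755 0.0419 value 1.4912386412031202
2 -41.10966589480008 0.0406 value 1.5299497910624424
3 49.69083494104951 0.0415 value 1.515978415811901
handle [0.50393256 0.14631919]
```

All four read about 1.5 rad, the cover sits flush, and the bystanders look unmoved, so I am handing in.

```bash
python3 -c "
from cell import robot
print(robot.hand_in())"
```

```text
the job is handed in; nothing more can be done
None
```

The leak-test chamber is ready and the job is handed in, at about 57 s of the 210 s allowed. No verdict was reported.

- **Housings:** two real (silver) housings were on the desk. I pushed each onto its flat face, checked it was lying neck up, gripped it by the neck and laid it flat in the chamber, neck up. I saw no third housing in any view. I left the blue and purple look-alikes alone.
- **Cover:** it is seated flush with its lip inside the walls, as both fixed cameras show. The handle measured within about 3 mm of the chamber centre.
- **Screws:** I tightened them in the order 3, 1, 2, 0 in both rounds, first to about 0.75 rad, then against the stop. At the stop the wrist felt about 0.42 to 0.53 N m on each screw. My last picture put them at 1.50, 1.49, 1.53 and 1.52 rad for screws 0 to 3. Those values take the untightened wings to sit at 45 degrees, and 1.53 is over the 1.5 stop, so expect a few hundredths of error.
- **Bystanders:** the two bottles and the petri dish look unmoved in the last pictures; I did not measure their positions again.

One check disagreed with the plan: the second housing lay about 8 mm off its planned spot in y. It was still flat and clear of the walls and the other housing, so I left it.

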